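# Make up a canister load on the sprung scale from a deep well block

## Robot

A 6-joint arm with a two-finger parallel gripper is mounted at the origin on a cart in front of the work surface, level with it; the furniture and walls round the work are solid. World frame = base frame: x ahead of the robot, y to its left, z up, the work surface at z = 0. Lengths are in m, angles in rad, forces in N, time in s.
With the tool pointing down it reaches from about 0.35 to 0.85 m from the base axis. Payload 8.1 kg.
Tool frame: the origin (TCP) lies at the very end of the fingers, on their centre line; the grasp point (between the pads) lies 19 mm behind it; z points along the fingers, y is the line along which they close (so a half turn about z gives the same grasp; the last joint's range is limited). The gripper opens to 93 mm and grips with 3 to 60 N. Pads are 15 mm wide; open, the fingers measure 128 mm over their backs; the gripper's body (75 mm by 188 mm) begins 65 mm behind the grasp point.
Start: joints at [1.017, 0.13, 1.488, -0, 1.523, -0.085], TCP at [0.271, 0.535, 0.197] pointing down, gripper open.
Joint ranges: [-2.96, 2.96], [-0.89, 2.26], [0.02, 2.5], [-1.34, 4.48], [0, 2.73], [-2.66, 2.66]. Speed limits (rad/s): [2.39, 2.39, 2.79, 3.14, 3.14, 3.14].

## Interface

Orientations are given as a rotation vector (axis times angle).
In Python, from plant import read_state, eyes, workorder gives the robot as it stands. The module is installed in compiled form; this text tells all that it offers.
- The arm moves only by the tool play_rows, never from a script. Its argument "targets" is one flat list of numbers, 4 for each row, row after row: the shift along the tool's x, y, z in cm, then the turn about the tool's z in degrees. In form: [dx, dy, dz, roll, dx, dy, dz, roll, ...]. A call has 1 to 8 rows; each row is the pose to reach, as a shift and turn from the pose commanded when the call began, along the tool's axes at that moment; what a row does not reach only later rows make up. A row lasts 1/12 s, in which the tool goes at most 41.7 mm and 7.16 degrees, less where a joint would pass 70% of its speed; a pose out of reach is approached as far as the arm can. A call with a gripper value outside its range is refused whole. "grip" is the finger opening in cm, from 0 to 9.3, set as the call begins (left out, the last holds). The fingers move at their own pace and stop on an object; "grip_force" is the grip in N (left out, the last holds). Time passes only in rows, so rows that repeat a pose let the fingers close. It gives the time, the measured TCP pose, the force, the opening and the grip force at its end, in the units of the state.
- read_state(): the state, without advancing time (a new reading comes with each control period).
- eyes.read_camera(name): name is "scene" or "top" or "wrist"; returns a dict with "image" (480x640x3 uint8, red, green, blue), "vfov" (degrees; the focal length in pixels is half the picture's height over the tangent of half this angle, whatever the lens; pixels are square), "cx", "cy" (the principal point, pixels), "cam_to_world" (4x4, takes a point from camera to world coordinates); the wrist camera has in their place "T_tool_cam" (4x4, takes a point from camera to tool coordinates, whose origin is the TCP and whose axes are the flange's). Camera axes: x right, y up, looking along -z (the intrinsics and any distortion apply to the point x, -y, -z); pixel columns grow to the right and rows downward; lengths in m; the calibration is good to about 2 mm. A picture is of the moment at which its call begins: read the wrist's pose just before it. There is no depth.
- workorder.close_job(): hands the job in; it is judged then, once.
The state is a dict: "t": time; "q": joint angles; "dq": joint speeds; "joint_torque": joint torques, N m; "tool_pos": TCP position; "orientation": TCP orientation; "force": force on the tool from outside, world axes, zero at the start; "wrist_torque": the same for the moment, N m; "opening": finger opening in m; "gripper_force": force on a finger pad.
Only numpy, scipy, OpenCV 4.12 (cv2) and the standard library are available. Lean on these libraries where they do the work, as an engineer would, in place of code of your own. Each camera call takes 0.05 s, during which the arm holds its last target. There are 200 camera calls.

## Task

Make up the load on the sprung scale: put every canister that stands on the bench on its pan, and use the hook lifter to fish further canisters out of the deep wells, setting each down gently and upright on the pan, until the red pointer rests in the green band. Leave canisters that are not needed standing in their wells, hang the lifter back upright in its stand, and leave the other things on the bench where they are.

Things in the scene. Friction and masses are not known exactly. Their poses are not given: they have to be found in the camera images.
- lifter: Hook lifter, 100 g, 162 mm long, hanging upright in its stand. Origin where the axes of shaft and hook foot meet; z up the shaft, hook points to local +x. Shaft 6 mm thick to a 28 x 28 mm collar at z = 100 to 106 mm, handle above. Foot 6 mm thick, runs to x = 12 mm, ends in a 4 mm thick lip whose top is at z = 7 mm; clear gap shaft to lip 7 mm.
- lifter_handle (a point): Middle of the lifter's orange handle, 134 mm above the lifter's origin, same axes. Handle 22 mm (x) by 16 mm (y), z = 106 to 162 mm above the origin: grip it across the 16 mm, from above.
- lifter_seat (a point): Where the centre of a bail's wire sits in the hook: 6.5 mm in x and 5 mm in z from the lifter's origin, same axes.
- lifter_stand: Fixed. Blue base 100 x 90 mm, aluminium post (x = 33 to 47 mm) with a two-pronged fork, upper face at z = 135 mm; origin on the table under the hanging lifter, z up. Slot 12 mm wide, open to -x, back to x = 33: the lifter, hook to the stand's +x, passes up and down through it. The collar rests between ridges 38 mm apart (y), 6 mm high, and front lips at x = -19 mm, 5 mm high.
- stand_rest (a point): Where the lifter's origin is when it hangs home: 35 mm above the stand's origin, axes as the stand's.
- well_block: Fixed aluminium block, 68 x 166 x 126 mm high, four deep narrow wells in a row along its y; origin centre of underside. Each well 56 mm (x) by 34 mm (y), at y = +60, +20, -20, -60 mm, floor at z = 8 mm. Canisters stand in them with x along the block's x, within a few degrees, top of bail 68 mm below the rim: too deep for a gripper.
- scale: Grey sprung scale, base 82 x 150 mm, fixed; origin at the centre of its underside. At its +x side stands a white plate 60 mm wide, to z = 132 mm, x = 52 to 56 mm, with a 6 mm green band; the pan's red pointer moves down along it.
- pan_floor (a point): Centre of the upper face of the scale's pan, moving with it, axes as the scale's; 85 mm above the table when the pan is empty. Pan 76 mm (x) by 176 mm (y) inside, with a rim 12 mm above its floor. The pan only slides up and down.
- scale_pan (a joint): How far the pan is pressed down (m): 0 empty, about 0.007 more for each canister on it (168 N/m, damped, settles in about 1 s), stop at 0.040. The pointer is in the green band from 0.025 to 0.031 (middle 0.028 = four canisters).
- well_can_1: In a well (one of 3 or 4, may be absent): steel canister, yellow band, 50 x 28 x 22 mm (local x, y, z), 120 g +-5 %, upright bail of 4 mm wire on top. Origin centre of underside, z up. Bail in the y-z plane: legs at y = +-10 mm up to z = 41, sloping to a peak (wire centre) at x = y = 0, z = 48 mm; open below it down to z = 22.
- well_can_2: In a well (one of 3 or 4, may be absent): steel canister, yellow band, 50 x 28 x 22 mm (local x, y, z), 120 g +-5 %, upright bail of 4 mm wire on top. Origin centre of underside, z up. Bail in the y-z plane: legs at y = +-10 mm up to z = 41, sloping to a peak (wire centre) at x = y = 0, z = 48 mm; open below it down to z = 22.
- well_can_3: In a well (one of 3 or 4, may be absent): steel canister, yellow band, 50 x 28 x 22 mm (local x, y, z), 120 g +-5 %, upright bail of 4 mm wire on top. Origin centre of underside, z up. Bail in the y-z plane: legs at y = +-10 mm up to z = 41, sloping to a peak (wire centre) at x = y = 0, z = 48 mm; open below it down to z = 22.
- well_can_4: In a well (one of 3 or 4, may be absent): steel canister, yellow band, 50 x 28 x 22 mm (local x, y, z), 120 g +-5 %, upright bail of 4 mm wire on top. Origin centre of underside, z up. Bail in the y-z plane: legs at y = +-10 mm up to z = 41, sloping to a peak (wire centre) at x = y = 0, z = 48 mm; open below it down to z = 22.
- bench_can_1: On the bench in front (one of 1 or 2, may be absent, may get shifted): steel canister, yellow band, 50 x 28 x 22 mm (local x, y, z), 120 g +-5 %, upright bail of 4 mm wire on top. Origin centre of underside, z up. Bail in the y-z plane: legs at y = +-10 mm up to z = 41, sloping to a peak (wire centre) at x = y = 0, z = 48 mm; open below it down to z = 22.
- bench_can_2: On the bench in front (one of 1 or 2, may be absent, may get shifted): steel canister, yellow band, 50 x 28 x 22 mm (local x, y, z), 120 g +-5 %, upright bail of 4 mm wire on top. Origin centre of underside, z up. Bail in the y-z plane: legs at y = +-10 mm up to z = 41, sloping to a peak (wire centre) at x = y = 0, z = 48 mm; open below it down to z = 22.
- cap_a: loose blue screw cap, 46 mm across, 24 mm high; not needed, leave alone. Origin at the centre of its underside.
- cap_b: another loose blue screw cap, 46 mm across, 24 mm high; not needed, leave alone. Origin at the centre of its underside.
- marker: black felt marker lying on the bench, 137 mm long (local y), 17 mm high; not needed, leave alone.
- timer: bench timer, 65 x 61 x 24 mm; not needed, leave alone. Origin at the centre of its underside.

How it is judged:
By the outcome, as a careful person would: the job done as asked, in the order asked, and still so for the second after the job is handed in, with the robot touching nothing.
Of well_can_1, well_can_2, well_can_3, well_can_4 only 3 to 4 are there at a start; the rules pass over those that are not, and their reading is None.
Of bench_can_1, bench_can_2 only 1 to 2 are there at a start; the rules pass over those that are not, and their reading is None.
At some moment in a run one of bench_can_1, bench_can_2 may be knocked a few centimetres aside while the robot is not near it.
It also fails if it takes over 192 s, if anything falls off the work surface, if the arm or the gripper's body presses on something with over 40 N, if the wrist force passes 120 N, or if a joint passes its speed limit or range.

## Working session

There is one attempt and no reset: what is moved stays moved. The work goes in short steps, Python scripts to look and compute and a tool call to move; the robot and the scene stay as the last step left them, time stands still between calls to the robot, and variables do not carry over. Pictures are saved under pics/ and viewed, at most 15 in all, crops included, and the job is handed in when it is done.

Besides the shell and the picture viewer there is one more tool, called after "Call:" as a command line: name --argument value ..., lists and objects as JSON in quotes. play_rows: Moves the arm, as the interface text tells. Its arguments: {"type":"object","properties":{"targets":{"type":"array"},"grip":{"type":"number"},"grip_force":{"type":"number"}},"required":["targets"]}

```bash
mkdir -p pics && ls && cat > h.py <<'E'
import numpy as np, cv2
from plant import read_state, eyes, workorder
from scipy.spatial.transform import Rotation as R
def snap(name,fn=None):
    s=read_state(); c=eyes.read_camera(name)
    if name=="wrist":
        T=np.eye(4);T[:3,:3]=R.from_rotvec(s["orientation"]).as_matrix();T[:3,3]=s["tool_pos"]
        c["cam_to_world"]=T@np.array(c["T_tool_cam"])
    if fn:
        cv2.imwrite("pics/"+fn+".png",c["image"][:,:,::-1])
        np.savez("pics/"+fn+".npz",M=c["cam_to_world"],v=c["vfov"],cx=c["cx"],cy=c["cy"],img=c["image"])
    return c
def load(fn):
    d=np.load("pics/"+fn+".npz");return dict(cam_to_world=d["M"],vfov=float(d["v"]),cx=float(d["cx"]),cy=float(d["cy"]),image=d["img"])
def f(c): return 240/np.tan(np.radians(c["vfov"])/2)
def pix(c,u,v,z):
    M=np.array(c["cam_to_world"]);d=M[:3,:3]@np.array([(u-c["cx"])/f(c),-(v-c["cy"])/f(c),-1]);o=M[:3,3]
    return o+d*(z-o[2])/d[2]
def proj(c,p):
    M=np.linalg.inv(np.array(c["cam_to_world"]));q=M[:3,:3]@np.array(p)+M[:3,3]
    return c["cx"]+f(c)*q[0]/-q[2], c["cy"]-f(c)*q[1]/-q[2]
def crop(fn,out,x0,y0,x1,y1,k):
    im=cv2.imread("pics/"+fn+".png")[y0:y1,x0:x1];cv2.imwrite("pics/"+out+".png",cv2.resize(im,None,fx=k,fy=k,interpolation=cv2.INTER_CUBIC))
def toolshift(p):  # world goal -> tool shift cm
    s=read_state();return R.from_rotvec(s["orientation"]).inv().apply(np.array(p)-s["tool_pos"])*100
E
python3 - <<'E'
from h import *
for n in ["scene","top","wrist"]:
    c=snap(n,n+"0");print(n,c["vfov"],c["cx"],c["cy"],np.round(c["cam_to_world"],3).tolist(),[k for k in c])
s=read_state();print(s)
E
```

```text
pics
scene 48.17643233383003 314.98045766539576 247.82031146852424 [[0.441, 0.561, -0.7, -0.505], [-0.897, 0.277, -0.343, -0.485], [0.001, 0.78, 0.626, 1.01], [0.0, 0.0, 0.0, 1.0]] ['image', 'vfov', 'cx', 'cy', 'cam_to_world']
top 47.721185603440475 319.4663526400643 241.6714262740836 [[-0.018, 0.998, -0.054, 0.4], [-1.0, -0.017, 0.018, 0.012], [0.017, 0.054, 0.998, 1.253], [0.0, 0.0, 0.0, 1.0]] ['image', 'vfov', 'cx', 'cy', 'cam_to_world']
wrist 71.59026600651512 325.6346026016103 244.5069742382504 [[0.452, -0.861, -0.235, 0.206], [0.892, 0.435, 0.121, 0.569], [-0.001, -0.264, 0.964, 0.384], [0.0, 0.0, 0.0, 1.0]] ['image', 'vfov', 'cx', 'cy', 'T_tool_cam', 'cam_to_world']
{'t': 0.15, 'q': array([ 1.01661687e+00,  1.31006081e-01,  1.48899942e+00, -4.57021204e-06,
        1.52298206e+00, -8.54017155e-02]), 'dq': array([-0.00043297, -0.00059676, -0.00220316, -0.00043968,  0.00010842,
       -0.00108115]), 'joint_torque': array([ 6.56278298e-04, -5.60458302e+01, -4.92346358e+01,  7.68541452e-02,
        3.02201801e-02, -1.02056854e-04]), 'tool_pos': array([0.27082244, 0.53489707, 0.19623376]), 'orientation': array([-7.29529194e-01, -3.05526748e+00,  2.08199464e-03]), 'force': array([-0.2256075 , -0.77466626,  0.07239644]), 'wrist_torque': array([0.009052  , 0.00696064, 0.03307184]), 'gripper_force': 0.0, 'opening': 0.09306249318845271}
```

View pics/top0.png

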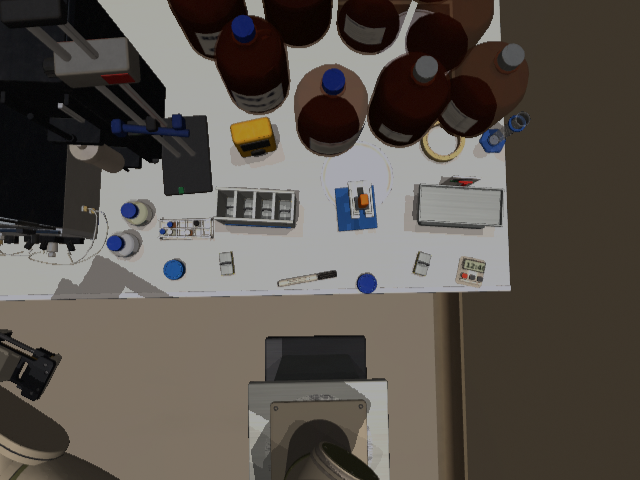

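View pics/scene0.png

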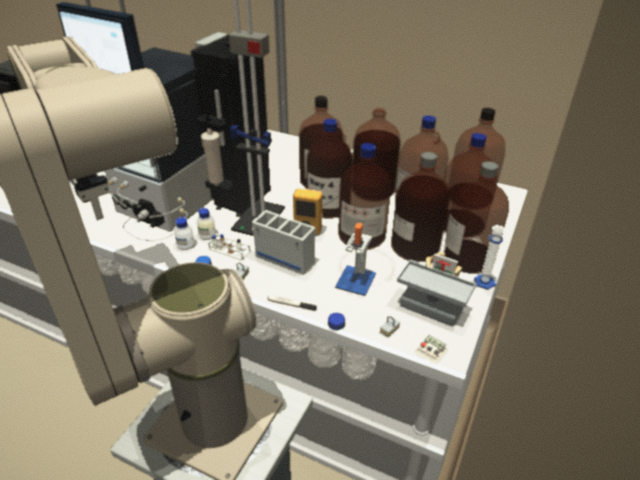

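Top view: well block at about (257,207), stand with its orange handle at (362,201), scale at (458,206), and two bench canisters at (226,263) and (422,263). So two well canisters are needed. I'll zoom in on both halves.

```bash
python3 - <<'E'
from h import *
crop("top0","c1",205,170,405,290,4)
crop("top0","c2",335,160,515,290,4)
E
```

```text
(no output)
```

View pics/c1.png

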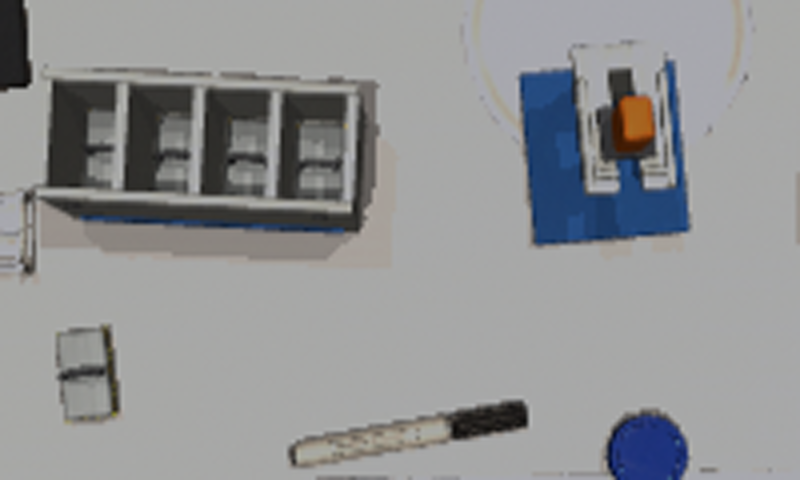

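View pics/c2.png

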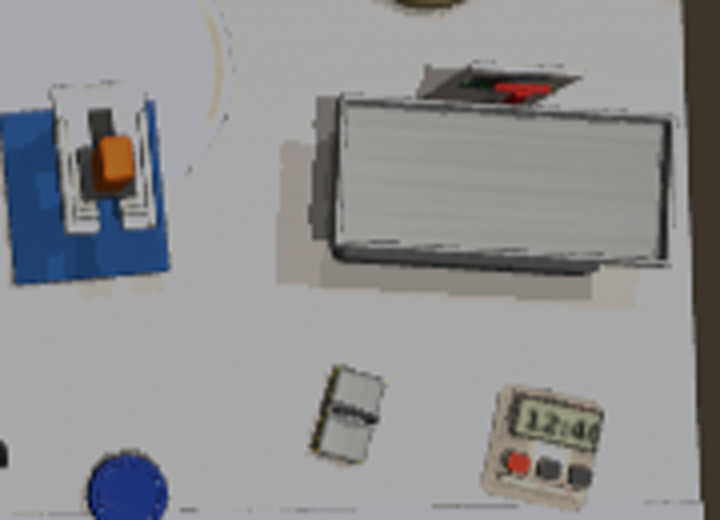

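Both crops show all four wells occupied, so each has a canister with its bail across. Bench canisters are at c1 (84,373) and c2 (351,415). I'll convert these to world positions.

```bash
python3 - <<'E'
from h import *
c=load("top0")
def P(off,pts,z): return np.array([pix(c,off[0]+(u+.5)/4-.5,off[1]+(v+.5)/4-.5,z) for u,v in pts])
a=(205,170);b=(335,160)
def show(n,p):
    print(n,np.round(p*1000,1)[:,:2].tolist(),'mean',np.round(p.mean(0)*1000,1)[:2])
    if len(p)==4: 
        e=(p[0]-p[3]+p[1]-p[2])/2; g=(p[1]-p[0]+p[2]-p[3])/2
        print('   vert',np.round(np.linalg.norm(e)*1000,1),'horiz',np.round(np.linalg.norm(g)*1000,1),'yaw vert',np.degrees(np.arctan2(e[1],e[0])),'yaw horiz',np.degrees(np.arctan2(-g[0],-g[1]))*-1)
show("block",P(a,[(47,72),(362,92),(357,212),(38,197)],.126))
show("can1",P(a,[(57,332),(102,327),(110,414),(66,420)],.022))
show("can2",P(b,[(340,365),(385,378),(360,465),(318,452)],.022))
show("pan",P(b,[(340,97),(672,118),(663,265),(335,247)],.097))
show("base",P(a,[(520,73),(674,62),(690,230),(535,245)],.008))
show("fork",P(a,[(575,48),(662,44),(674,188),(590,192)],.138))
show("handle",P(a,[(622,97),(650,95),(655,137),(627,140)],.197))
show("wellbails",P(a,[(100,150),(172,156),(246,158),(320,162)],.056))
E
```

```text
block [[577.2, 203.8], [564.1, 39.8], [501.3, 43.4], [511.9, 208.9]] mean [538.6 124. ]
   vert 64.2 horiz 165.1 yaw vert -3.9149417079643842 yaw horiz -4.1052469790994435
can1 [[445.4, 217.0], [447.8, 191.6], [398.5, 187.6], [395.6, 212.4]] mean [421.8 202.1]
   vert 49.7 horiz 25.2 yaw vert 5.025883127723513 yaw horiz 6.03950356287918
can2 [[441.4, -238.8], [433.5, -264.3], [384.3, -248.6], [392.1, -224.9]] mean [ 412.8 -244.2]
   vert 51.4 horiz 25.8 yaw vert -16.769716773479423 yaw horiz -17.651218995438104
pan [[583.1, -227.7], [569.0, -407.1], [489.5, -399.3], [502.2, -222.7]] mean [ 535.9 -314.2]
   vert 80.5 horiz 178.5 yaw vert -4.551743572014452 yaw horiz -4.308836149105459
base [[591.0, -48.6], [596.0, -138.0], [498.3, -144.9], [491.2, -55.3]] mean [544.1 -96.7]
   vert 99.0 horiz 89.7 yaw vert 3.942142017914305 yaw horiz 3.894868608470496
fork [[583.6, -71.1], [585.0, -116.3], [509.9, -120.8], [508.6, -77.3]] mean [546.8 -96.4]
   vert 75.2 horiz 44.4 yaw vert 4.053131515681475 yaw horiz 1.7792279894229
handle [[549.3, -89.3], [550.1, -103.1], [529.3, -105.1], [528.1, -91.3]] mean [539.2 -97.2]
   vert 21.1 horiz 13.8 yaw vert 5.385700804321613 yaw horiz 4.209023811139176
wellbails [[544.4, 186.8], [540.4, 147.2], [538.6, 106.3], [535.7, 65.4]] mean [539.8 126.4]
   vert 81.3 horiz 0.8 yaw vert 86.32768918365925 yaw horiz -137.6940030572035
```

```bash
cat >> h.py <<'E'
def goto(x,y,z,yaw=None,half=True):
    """tool shift (cm) & roll (deg) to reach world x,y,z with tool-y axis at world angle yaw (deg)"""
    s=read_state();M=R.from_rotvec(s["orientation"]).as_matrix()
    cur=np.degrees(np.arctan2(M[1,1],M[0,1]));r=0
    if yaw is not None:
        r=-(yaw-cur); m=180 if half else 360; r=(r+m/2)%m-m/2
    print("t %.2f pos %s yaw_y %.1f q6 %.2f tilt %.2f F %s open %.1f -> shift %s roll %.1f"%(s["t"],np.round(s["tool_pos"]*1000,1),cur,s["q"][5],np.degrees(np.arccos(-M[2,2])),np.round(s["force"],1),s["opening"]*1000,np.round(toolshift([x,y,z]),2),r))
E
python3 - <<'E'
from h import *
c=load("top0")
print(pix(c,205+82.5/4-.5,170+373.5/4-.5,.048),pix(c,335+353.5/4-.5,160+413.5/4-.5,.048))
M=R.from_rotvec(read_state()["orientation"]).as_matrix();print(M.round(3))
goto(.422,.202,.15,5.5)
c=load("scene0")
E
```

```text
[0.42148862 0.19908168 0.048     ] [ 0.41360695 -0.24004611  0.048     ]
[[-0.892  0.452 -0.001]
 [ 0.452  0.892 -0.001]
 [ 0.    -0.001 -1.   ]]
t 0.15 pos [270.8 534.9 196.2] yaw_y 63.1 q6 -0.09 tilt 0.08 F [-0.2 -0.8  0.1] open 93.1 -> shift [-28.53 -22.86   4.65] roll 57.6
```

Call:
play_rows --targets '[-28.5, -22.9, 5, 57.6, -28.5, -22.9, 5, 57.6, -28.5, -22.9, 5, 57.6, -28.5, -22.9, 5, 57.6, -28.5, -22.9, 5, 57.6, -28.5, -22.9, 5, 57.6, -28.5, -22.9, 5, 57.6, -28.5, -22.9, 5, 57.6]' --grip 5 --grip_force 30

```text
t: 0.82
tool_pos: [0.4075, 0.2325, 0.1515]
orientation: [2.112, 2.326, 0.0]
force: [1.9, 0.8, -0.5]
opening: 0.0503
gripper_force: 0.0
```

Call:
play_rows --targets '[0, 0, 0, 0, 0, 0, 0, 0, 0, 0, 0, 0, 0, 0, 0, 0]'

```text
t: 1.15
tool_pos: [0.4069, 0.2356, 0.1521]
orientation: [-2.102, -2.334, -0.0]
force: [0.7, 0.5, -0.2]
opening: 0.0499
gripper_force: 0.0
```

```bash
python3 - <<'E'
from h import *
goto(.422,.201,.029,5.5)
c=snap("wrist","w1"); print(proj(c,[.422,.201,.048]),proj(c,[.422,.201,.022]))
snap("top","top1")
E
```

```text
t 1.15 pos [406.9 235.6 152.1] yaw_y 6.0 q6 0.31 tilt 0.03 F [ 0.7  0.5 -0.2] open 49.9 -> shift [-3.6   1.14 12.3 ] roll 0.5
(np.float64(337.57470098159433), np.float64(275.1853625559374)) (np.float64(336.6897358213908), np.float64(266.0912209801517))
```

View pics/w1.png

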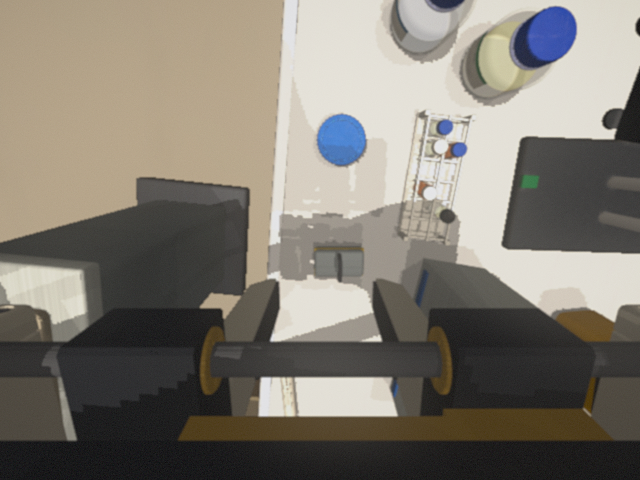

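The wrist view shows canister 1's top at (316–362, 248–276) and its bail at column 340. That is within 3 mm of the estimate, so I'll go to (0.4235, 0.2025).

Call:
play_rows --targets '[-3.5, 1.3, 5, -0.5, -3.5, 1.3, 9, -0.5, -3.5, 1.3, 12.3, -0.5, -3.5, 1.3, 12.3, -0.5, -3.5, 1.3, 12.3, -0.5, -3.5, 1.3, 12.3, -0.5]'

```text
t: 1.75
tool_pos: [0.4238, 0.202, 0.0301]
orientation: [-2.093, -2.342, -0.0]
force: [0.2, 0.1, 0.1]
opening: 0.0501
gripper_force: 0.0
```

Call:
play_rows --targets '[0, 0, 0, 0, 0, 0, 0, 0, 0, 0, 0, 0, 0, 0, 0, 0, 0, 0, 0, 0, 0, 0, 0, 0, 0, 0, 0, 0, 0, 0, 0, 0]' --grip 0

```text
t: 2.42
tool_pos: [0.4238, 0.2009, 0.0289]
orientation: [-2.095, -2.341, 0.0]
force: [0.2, 0.5, -0.0]
opening: 0.0024
gripper_force: 0.0
```

```bash
python3 - <<'E'
from h import *
goto(.5367,-.380,.25,-4.4)
E
```

```text
t 2.42 pos [423.8 200.9  28.9] yaw_y 6.3 q6 0.22 tilt 0.00 F [ 0.2  0.5 -0. ] open 2.4 -> shift [-58.98   4.81 -22.11] roll 10.7
```

Call:
play_rows --targets '[0, 0, 0, 0, 0, 0, 0, 0]'

```text
t: 2.58
tool_pos: [0.4237, 0.2008, 0.0288]
orientation: [-2.095, -2.341, 0.0]
force: [1.3, 0.3, -0.5]
opening: 0.001
gripper_force: 0.0
```

```bash
python3 - <<'E'
from h import *
goto(.5367,-.380,.25,-4.4)
snap("wrist","w2");snap("top","top2");a=load("w1")["image"];crop("w2","c3",220,180,460,360,3)
E
```

```text
t 2.58 pos [423.7 200.8  28.8] yaw_y 6.3 q6 0.22 tilt 0.01 F [ 1.3  0.3 -0.5] open 1.0 -> shift [-58.98   4.81 -22.12] roll 10.7
```

View pics/c3.png

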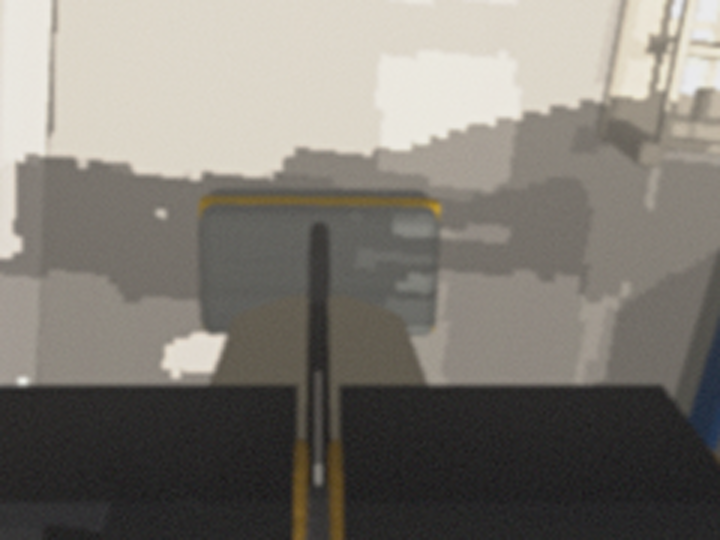

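```bash
python3 - <<'E'
from h import *
c=load("w2")
print(np.round(c["cam_to_world"],3))
for p in [(.4237,.2008,.022),(.4237,.2008,.0288),(.4237,.2008,.048),(.4237,.2008,.15)]: 
    u,v=proj(c,p);print(p,u,v,(u-220)*3,(v-180)*3)
print([pix(c,220+u/3,180+v/3,.022) for u,v in [(200,208),(437,208),(432,330),(205,330)]])
a=load("top0")["image"].astype(int);b=load("top2")["image"].astype(int)
crop("top2","c4",200,240,260,290,10)
E
```

```text
[[ 0.994 -0.107 -0.029  0.416]
 [ 0.111  0.958  0.263  0.274]
 [-0.    -0.265  0.964  0.217]
 [ 0.     0.     0.     1.   ]]
(0.4237, 0.2008, 0.022) 325.1422352779299 276.1158284344851 315.4267058337897 288.34748530345524
(0.4237, 0.2008, 0.0288) 325.120855661467 280.12736408057015 315.3625669844009 300.38209224171044
(0.4237, 0.2008, 0.048) 325.0521942908031 293.0105482295855 315.1565828724092 339.03164468875644
(0.4237, 0.2008, 0.15) 324.18046161565326 456.57693896851475 312.5413848469598 829.7308169055443
[array([0.39846466, 0.21547749, 0.022     ]), array([0.44633461, 0.22082115, 0.022     ]), array([0.44909439, 0.19425117, 0.022     ]), array([0.40164734, 0.18895162, 0.022     ])]
```

Call:
play_rows --targets '[0, 0, -1, 0, 0, 0, -2, 0, 0, 0, -3, 0, 0, 0, -3, 0, 0, 0, -3, 0, 0, 0, -3, 0]'

```text
t: 3.18
tool_pos: [0.4239, 0.201, 0.0591]
orientation: [2.095, 2.341, 0.001]
force: [0.6, -0.4, 0.0]
opening: 0.0004
gripper_force: 0.0
```

```bash
python3 - <<'E'
from h import *
goto(.5367,-.380,.25,-4.4)
c=snap("wrist","w3");crop("w3","c5",220,180,460,360,3)
E
```

```text
t 3.18 pos [423.9 201.   59.1] yaw_y 6.3 q6 0.22 tilt 0.04 F [ 0.6 -0.4  0. ] open 0.4 -> shift [-58.99   4.8  -19.09] roll 10.7
```

View pics/c5.png

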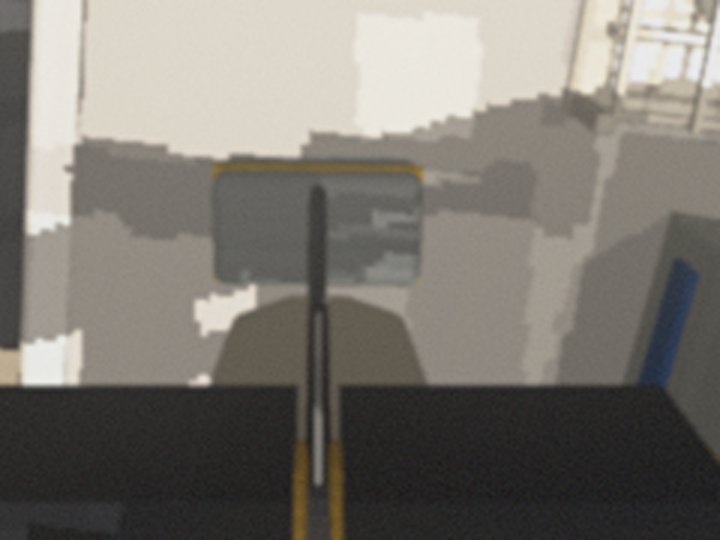

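```bash
python3 - <<'E'
from h import *
c=load("w3")
q=[pix(c,220+u/3,180+v/3,.022) for u,v in [(213,172),(420,172),(418,283),(217,283)]];print(np.round(q,4),np.mean(q,0))
for y,z in [(.010,.022),(.010,.041),(0,.050),(-.010,.041),(-.010,.022)]:
    for c0 in (.203,.207):
        u,v=proj(c,(.4237,c0+y,z));print(c0,y,z,round((u-220)*3),round((v-180)*3))
u,v=proj(c,(.4239,.201,.0591));print((u-220)*3,(v-180)*3)
t=np.array(c["cam_to_world"])
T=np.array(eyes.read_camera("wrist")["T_tool_cam"]);print(T.round(3))
print(read_state()["opening"])
E
```

```text
[[0.3983 0.2155 0.022 ]
 [0.4462 0.2208 0.022 ]
 [0.4495 0.1936 0.022 ]
 [0.4016 0.1882 0.022 ]] [0.42389964 0.20453956 0.022     ]
0.203 0.01 0.022 320 194
0.207 0.01 0.022 322 177
0.203 0.01 0.041 320 217
0.207 0.01 0.041 323 200
0.203 0 0.05 315 275
0.207 0 0.05 317 257
0.203 -0.01 0.041 310 303
0.207 -0.01 0.041 312 287
0.203 -0.01 0.022 311 274
0.207 -0.01 0.022 313 258
315.1517173866376 299.97723425438255
[[ 0.     0.964  0.265  0.074]
 [ 1.    -0.     0.     0.   ]
 [ 0.     0.265 -0.964 -0.188]
 [ 0.     0.     0.     1.   ]]
0.00047553007692728485
```

Not gripped: the canister is still at (0.424, 0.2045). I'll retry centred on it and deeper.

Call:
play_rows --targets '[0, 0, 0, 0, -0.35, 0, 1, 0, -0.35, 0, 2.5, 0, -0.35, 0, 3.5, 0, -0.35, 0, 3.5, 0, -0.35, 0, 3.5, 0, -0.35, 0, 3.5, 0]' --grip 3

```text
t: 3.87
tool_pos: [0.4242, 0.1974, 0.0239]
orientation: [-2.095, -2.341, 0.0]
force: [0.5, -0.9, -0.9]
opening: 0.0298
gripper_force: 0.0
```

Call:
play_rows --targets '[0, 0, 0, 0, 0, 0, 0, 0, 0, 0, 0, 0, 0, 0, 0, 0, 0, 0, 0, 0, 0, 0, 0, 0, 0, 0, 0, 0, 0, 0, 0, 0]' --grip 0

```text
t: 4.53
tool_pos: [0.4242, 0.1975, 0.0241]
orientation: [2.095, 2.341, 0.0]
force: [-2.2, -1.0, 3.3]
opening: 0.0019
gripper_force: 30.0
```

```bash
python3 - <<'E'
from h import *
goto(.5367,-.380,.25,-4.4);s=read_state();print(s["opening"],s["gripper_force"])
E
```

```text
t 4.53 pos [424.2 197.5  24.1] yaw_y 6.3 q6 0.22 tilt 0.01 F [-2.2 -1.   3.3] open 1.9 -> shift [-58.64   4.8  -22.59] roll 10.7
0.0018641441643132456 30.011444091796875
```

Call:
play_rows --targets '[0, 0, 0, 0, 0, 0, 0, 0, 0.35, 0, 0, 0, 0.7, 0, 0, 0, 0.7, 0, 0, 0, 0.7, 0, 0, 0]' --grip 2

```text
t: 5.03
tool_pos: [0.4233, 0.2047, 0.0238]
orientation: [-2.094, -2.342, 0.0]
force: [-0.3, 0.9, -0.1]
opening: 0.0201
gripper_force: 0.0
```

Call:
play_rows --targets '[0, 0, 0, 0, 0, 0, 0, 0, 0, 0, 0, 0, 0, 0, 0, 0, 0, 0, 0, 0, 0, 0, 0, 0, 0, 0, 0, 0, 0, 0, 0, 0]' --grip 0

```text
t: 5.7
tool_pos: [0.4234, 0.2044, 0.0239]
orientation: [2.095, 2.341, 0.0]
force: [0.0, 0.5, 0.1]
opening: 0.0025
gripper_force: 30.0
```

Call:
play_rows --targets '[0, 0, -0.5, 0, 0, 0, -1.5, 0, 0, 0, -2.5, 0, 0, 0, -2.5, 0, 0, 0, -2.5, 0]'

```text
t: 6.12
tool_pos: [0.4246, 0.2048, 0.0503]
orientation: [2.094, 2.34, 0.004]
force: [-0.3, -0.4, -1.4]
opening: 0.0024
gripper_force: 30.0
```

```bash
python3 - <<'E'
from h import *
goto(.5367,-.380,.25,-4.4);s=read_state();print(s["opening"],s["gripper_force"])
c=snap("wrist","w4");crop("w4","c6",220,180,460,360,3)
E
```

```text
t 6.12 pos [424.6 204.8  50.3] yaw_y 6.3 q6 0.23 tilt 0.16 F [-0.3 -0.4 -1.4] open 2.4 -> shift [-59.35   4.74 -19.99] roll 10.7
0.0024175511569410686 29.99479115009308
```

View pics/c6.png

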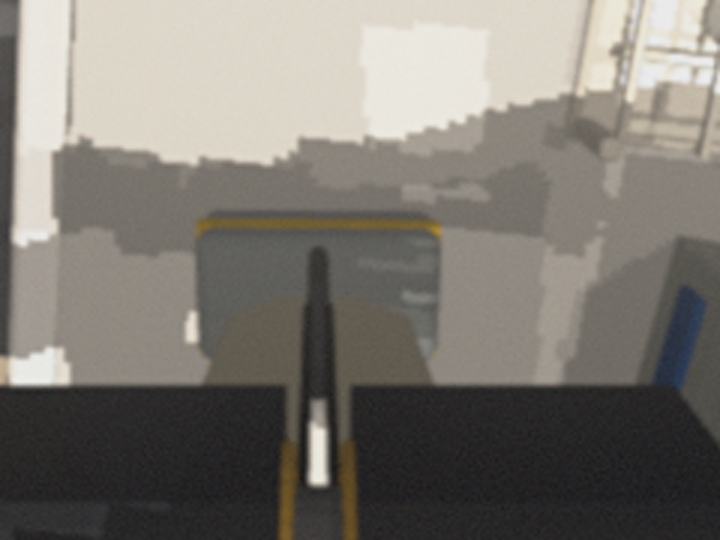

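Held level at a TCP of 24 mm above the canister's base, with a weight reading of 1.4 N. Now carrying it to the pan.

Call:
play_rows --targets '[0, 0, -3, 0, 0, 0, -7, 0, -2, 0, -11, 0, -5, 0.5, -15, 2, -8, 0.7, -18, 4, -11.5, 1, -20, 6, -15, 1.2, -20, 8, -18.5, 1.5, -20, 10.7]' --grip_force 40

```text
t: 6.83
tool_pos: [0.46, 0.0204, 0.2518]
orientation: [2.302, 2.132, 0.005]
force: [1.1, -0.2, -1.2]
opening: 0.0021
gripper_force: 40.0
```

```bash
python3 - <<'E'
from h import *
goto(.5308,-.380,.25,-4.4);print(read_state()["gripper_force"])
E
```

```text
t 6.83 pos [460.   20.4 251.8] yaw_y -4.4 q6 0.01 tilt 0.28 F [ 1.1 -0.2 -1.2] open 2.1 -> shift [-39.39  10.12   0.23] roll 0.0
39.99645262956619
```

Call:
play_rows --targets '[-4, 1.2, 0, 0, -8, 2.4, 0, 0, -12, 3.6, 0, 0, -16, 4.7, 0, 0, -20, 6, 0, 0, -24, 7, 0, 0, -28, 8, 0, 0, -32, 9, 0, 0]'

```text
t: 7.5
tool_pos: [0.5239, -0.3057, 0.2481]
orientation: [-2.304, -2.135, 0.0]
force: [0.9, 0.6, -0.7]
opening: 0.0018
gripper_force: 40.0
```

Call:
play_rows --targets '[-2.5, 0.4, 0, 0, -4.5, 0.7, 0, 0, -6, 0.9, 0, 0, -7, 1, 0, 0, -7.4, 1.1, 0, 0, -7.4, 1.1, 0, 0, -7.4, 1.1, 0, 0]'

```text
t: 8.08
tool_pos: [0.5296, -0.3776, 0.2487]
orientation: [-2.303, -2.135, -0.0]
force: [-0.7, 0.3, -1.4]
opening: 0.0017
gripper_force: 40.0
```

```bash
python3 - <<'E'
from h import *
goto(.5308,-.380,.116,-4.4)
E
```

```text
t 8.08 pos [ 529.6 -377.6  248.7] yaw_y -4.3 q6 -0.62 tilt 0.04 F [-0.7  0.3 -1.4] open 1.7 -> shift [-0.24  0.14 13.27] roll 0.1
```

Call:
play_rows --targets '[-0.2, 0.1, 3, 0, -0.2, 0.1, 6, 0, -0.2, 0.1, 9, 0, -0.2, 0.1, 11, 0, -0.2, 0.1, 12.5, 0, -0.2, 0.1, 13, 0, -0.2, 0.1, 13.3, 0, -0.2, 0.1, 13.3, 0]'

```text
t: 8.75
tool_pos: [0.5307, -0.3798, 0.1163]
orientation: [2.303, 2.136, 0.0]
force: [0.2, -0.1, -1.1]
opening: 0.002
gripper_force: 40.0
```

Call:
play_rows --targets '[0, 0, 0.2, 0, 0, 0, 0.4, 0, 0, 0, 0.6, 0, 0, 0, 0.75, 0, 0, 0, 0.85, 0, 0, 0, 0.95, 0, 0, 0, 1.05, 0, 0, 0, 1.05, 0]'

```text
t: 9.42
tool_pos: [0.5304, -0.3804, 0.1052]
orientation: [-2.304, -2.135, -0.0]
force: [1.0, -0.7, -0.9]
opening: 0.0023
gripper_force: 40.0
```

```bash
python3 - <<'E'
from h import *
goto(.5308,-.380,.116,-4.4)
E
```

```text
t 9.42 pos [ 530.4 -380.4  105.2] yaw_y -4.4 q6 -0.62 tilt 0.00 F [ 1.  -0.7 -0.9] open 2.3 -> shift [ 0.05  0.04 -1.08] roll 0.0
```

Call:
play_rows --targets '[0, 0, 0.2, 0, 0, 0, 0.35, 0, 0, 0, 0.4, 0, 0, 0, 0.4, 0]'

```text
t: 9.75
tool_pos: [0.5304, -0.3804, 0.1012]
orientation: [2.304, 2.135, 0.0]
force: [-0.8, -0.1, -0.4]
opening: 0.0023
gripper_force: 40.0
```

Call:
play_rows --targets '[0, 0, 0, 0, 0, 0, 0, 0, 0, 0, 0, 0, 0, 0, -1.5, 0, 0, 0, -4, 0, 0, 0, -8, 0, 0, 0, -11, 0, 0, 0, -11, 0]' --grip 3

```text
t: 10.42
tool_pos: [0.5332, -0.3828, 0.2206]
orientation: [2.295, 2.127, 0.002]
force: [0.4, -0.2, 2.0]
opening: 0.03
gripper_force: 0.0
```

```bash
python3 - <<'E'
from h import *
goto(.4136,-.2405,.15,-17)
c=snap("top","top3");a=load("top0")["image"].astype(int)
crop("top3","c7",335,160,515,290,4)
w=snap("wrist","w5")
E
```

```text
t 10.42 pos [ 533.2 -382.8  220.6] yaw_y -4.4 q6 -0.62 tilt 0.70 F [ 0.4 -0.2  2. ] open 30.0 -> shift [ 13.33 -13.08   6.83] roll 12.6
```

View pics/w5.png

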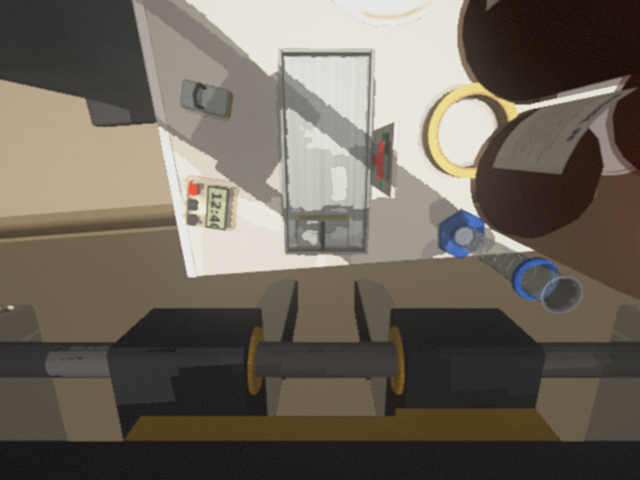

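Wrist view: canister 1 stands upright at the pan's far end, at (322,233). Canister 2 stands untouched at (206,98). Going above it.

Call:
play_rows --targets '[3, -3, 0, 3, 6, -6, 2, 6, 9, -9, 3, 9, 13.3, -12.5, 4, 12.6, 13.3, -13.1, 6, 12.6, 13.3, -13.1, 6.8, 12.6, 13.3, -13.1, 6.8, 12.6, 13.3, -13.1, 6.8, 12.6]'

```text
t: 11.18
tool_pos: [0.4096, -0.2378, 0.1425]
orientation: [-2.523, -1.869, 0.001]
force: [-1.3, -0.3, -0.0]
opening: 0.0297
gripper_force: 0.0
```

```bash
python3 - <<'E'
from h import *
goto(.4136,-.2405,.024,-17)
w=snap("wrist","w6");print(proj(w,[.4136,-.2405,.022]))
crop("w6","c8",220,180,460,360,3)
E
```

```text
t 11.18 pos [ 409.6 -237.8  142.5] yaw_y -16.9 q6 -0.34 tilt 0.08 F [-1.3 -0.3 -0. ] open 29.7 -> shift [-0.15  0.48 11.85] roll 0.1
(np.float64(330.64650892804354), np.float64(235.14130209305657))
```

View pics/c8.png

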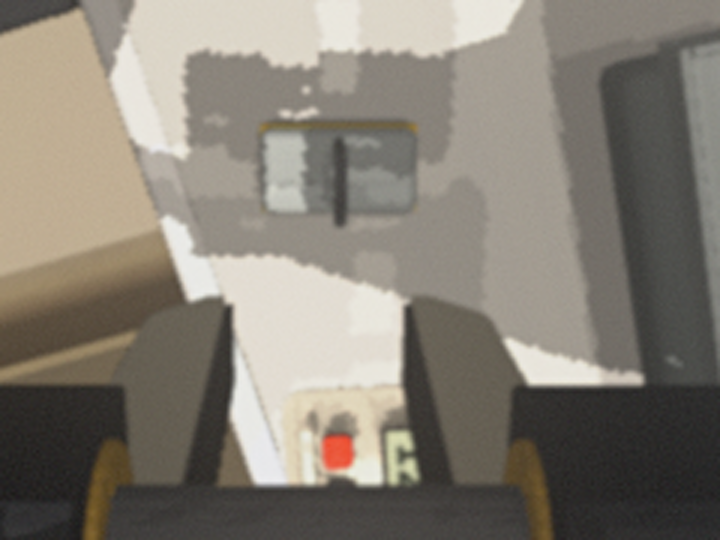

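Canister 2's top in this crop is centred at (337.5,171) and aligned with the gripper.

```bash
python3 - <<'E'
from h import *
w=load("w6");p=pix(w,332.5,237,.022);print(p);goto(p[0],p[1],.024,-17)
E
```

```text
[ 0.41477027 -0.24276589  0.022     ]
t 11.23 pos [ 410.6 -238.6  143.8] yaw_y -17.0 q6 -0.34 tilt 0.04 F [ 0.1 -0.6  0.9] open 30.0 -> shift [-0.27  0.51 11.98] roll 0.0
```

Call:
play_rows --targets '[-0.25, 0.4, 3, 0, -0.25, 0.4, 6, 0, -0.25, 0.4, 7, 0, -0.25, 0.4, 7, 0, -0.25, 0.4, 7, 0]'

```text
t: 11.65
tool_pos: [0.4135, -0.242, 0.0742]
orientation: [-2.525, -1.869, 0.0]
force: [0.8, -0.8, -0.5]
opening: 0.03
gripper_force: 0.0
```

```bash
python3 - <<'E'
from h import *
goto(.4148,-.2425,.024,-17)
E
```

```text
t 11.65 pos [ 413.5 -242.    74.2] yaw_y -17.0 q6 -0.34 tilt 0.01 F [ 0.8 -0.8 -0.5] open 30.0 -> shift [-0.01  0.14  5.02] roll 0.0
```

Call:
play_rows --targets '[0, 0.1, 2.5, 0, 0, 0.1, 4.5, 0, 0, 0.1, 5, 0, 0, 0.1, 5, 0, 0, 0.1, 5, 0]'

```text
t: 12.07
tool_pos: [0.4149, -0.2425, 0.0251]
orientation: [2.523, 1.869, 0.001]
force: [0.9, 0.3, 0.3]
opening: 0.0299
gripper_force: 0.0
```

Call:
play_rows --targets '[0, 0, 0, 0, 0, 0, 0, 0, 0, 0, 0, 0, 0, 0, 0, 0, 0, 0, 0, 0, 0, 0, 0, 0, 0, 0, 0, 0, 0, 0, 0, 0]' --grip 0

```text
t: 12.73
tool_pos: [0.4145, -0.242, 0.0239]
orientation: [2.524, 1.869, 0.001]
force: [1.9, -0.2, 3.0]
opening: 0.0019
gripper_force: 40.0
```

```bash
python3 - <<'E'
from h import *
goto(.5342,-.3361,.2,-4.4);print(read_state()["gripper_force"])
E
```

```text
t 12.73 pos [ 414.5 -242.    23.9] yaw_y -17.0 q6 -0.34 tilt 0.08 F [ 1.9 -0.2  3. ] open 1.9 -> shift [ -5.51  14.22 -17.59] roll -12.6
40.00436872243881
```

Call:
play_rows --targets '[0, 0, -1, 0, 0, 0, -3.5, 0, 0, 0, -7, 0, 0, 0, -11, 0, -1, 2, -14, -2, -2, 5, -17, -5, -3.5, 8.5, -17.6, -9, -5, 11.5, -17.6, -12.6]'

```text
t: 13.4
tool_pos: [0.5121, -0.3249, 0.2042]
orientation: [2.295, 2.135, 0.002]
force: [0.8, -0.1, -1.4]
opening: 0.0021
gripper_force: 40.0
```

```bash
python3 - <<'E'
from h import *
goto(.5342,-.3361,.2,-4.4);print(read_state()["gripper_force"])
E
```

```text
t 13.40 pos [ 512.1 -324.9  204.2] yaw_y -4.1 q6 -0.58 tilt 0.37 F [ 0.8 -0.1 -1.4] open 2.1 -> shift [-0.95  2.28  0.43] roll 0.3
40.009260177612305
```

Call:
play_rows --targets '[-0.5, 1.2, 0, 0, -0.9, 2, 0, 0, -0.9, 2, 0, 0, -0.9, 2, 0, 0, -0.9, 2, 0, 0, -0.9, 2, 0, 0]'

```text
t: 13.9
tool_pos: [0.5279, -0.3331, 0.1995]
orientation: [-2.304, -2.135, 0.0]
force: [-0.2, 0.1, -1.3]
opening: 0.0022
gripper_force: 40.0
```

```bash
python3 - <<'E'
from h import *
goto(.5342,-.3361,.108,-4.4);print(read_state()["gripper_force"])
E
```

```text
t 13.90 pos [ 527.9 -333.1  199.5] yaw_y -4.4 q6 -0.57 tilt 0.03 F [-0.2  0.1 -1.3] open 2.2 -> shift [-0.26  0.65  9.15] roll 0.0
39.991755187511444
```

Call:
play_rows --targets '[-0.2, 0.4, 1, 0, -0.3, 0.6, 4, 0, -0.3, 0.6, 6.5, 0, -0.3, 0.6, 8.2, 0, -0.3, 0.6, 9.1, 0, -0.3, 0.6, 9.3, 0, -0.3, 0.6, 9.5, 0, -0.3, 0.6, 9.7, 0]'

```text
t: 14.57
tool_pos: [0.5352, -0.3376, 0.1038]
orientation: [2.302, 2.134, 0.001]
force: [0.1, 0.3, -0.5]
opening: 0.0021
gripper_force: 40.0
```

Call:
play_rows --targets '[0, 0, 0.15, 0, 0, 0, 0.3, 0, 0, 0, 0.45, 0, 0, 0, 0.6, 0, 0, 0, 0.75, 0, 0, 0, 0.8, 0, 0, 0, 0.8, 0, 0, 0, 0.8, 0]'

```text
t: 15.23
tool_pos: [0.5344, -0.337, 0.0945]
orientation: [2.304, 2.135, 0.0]
force: [0.9, 0.0, -0.8]
opening: 0.0019
gripper_force: 40.0
```

```bash
python3 - <<'E'
from h import *
goto(.5342,-.3361,.0945,-4.4)
E
```

```text
t 15.23 pos [ 534.4 -337.    94.5] yaw_y -4.4 q6 -0.57 tilt 0.01 F [ 0.9  0.  -0.8] open 1.9 -> shift [ 0.09 -0.03 -0.  ] roll 0.0
```

Call:
play_rows --targets '[0, 0, 0, 0, 0, 0, 0, 0, 0, 0, 0, 0, 0, 0, -2, 0, 0, 0, -5, 0, 0, 0, -9, 0, 0, 0, -13, 0, 0, 0, -17, 0]' --grip 4

```text
t: 15.9
tool_pos: [0.5338, -0.3366, 0.2659]
orientation: [-2.304, -2.135, 0.0]
force: [0.1, -1.4, 0.2]
opening: 0.0401
gripper_force: 0.0
```

```bash
python3 - <<'E'
from h import *
goto(.500,-.097,.28,94)
E
```

```text
t 15.90 pos [ 533.8 -336.6  265.9] yaw_y -4.4 q6 -0.57 tilt 0.05 F [ 0.1 -1.4  0.2] open 40.1 -> shift [23.64 -5.19 -1.4 ] roll 81.6
```

Call:
play_rows --targets '[4, -1, -1, 7, 8, -2, -1.4, 14, 12, -4, -1.4, 21, 16, -5, -1.4, 28, 20, -7, -1.4, 35, 23.6, -8.2, -1.4, 42, 23.6, -8.2, -1.4, 49, 23.6, -8.2, -1.4, 56]'

```text
t: 16.57
tool_pos: [0.47, -0.0929, 0.279]
orientation: [3.038, 0.8, 0.002]
force: [0.8, -0.1, 0.2]
opening: 0.0403
gripper_force: 0.0
```

Call:
play_rows --targets '[0, 0, 0, 7, 0, 0, 0, 14, 0, 0, 0, 21, 0, 0, 0, 25.6, 0, 0, 0, 25.6, 0, 0, 0, 25.6]'

```text
t: 17.07
tool_pos: [0.4704, -0.0954, 0.2784]
orientation: [-3.139, -0.115, 0.0]
force: [0.2, 0.1, 1.0]
opening: 0.0402
gripper_force: 0.0
```

```bash
python3 - <<'E'
from h import *
goto(.539,-.097,.25,94)
w=snap("wrist","w7");print(proj(w,[.539,-.097,.197]),proj(w,[.539,-.097,.141]))
snap("top","top4")
a=cv2.imread("pics/w7.png");b=cv2.imread("pics/top4.png")
cv2.imwrite("pics/c9.png",np.hstack([cv2.resize(a[100:340,200:440],(400,400)),cv2.resize(b[160:260,410:510],(400,400),interpolation=cv2.INTER_CUBIC)]))
E
```

```text
t 17.07 pos [470.4 -95.4 278.4] yaw_y -85.8 q6 1.19 tilt 0.01 F [0.2 0.1 1. ] open 40.2 -> shift [6.83 0.66 2.84] roll 0.2
(np.float64(334.7879410829139), np.float64(160.13626614607216)) (np.float64(333.247397395097), np.float64(158.90074140980028))
```

View pics/c9.png

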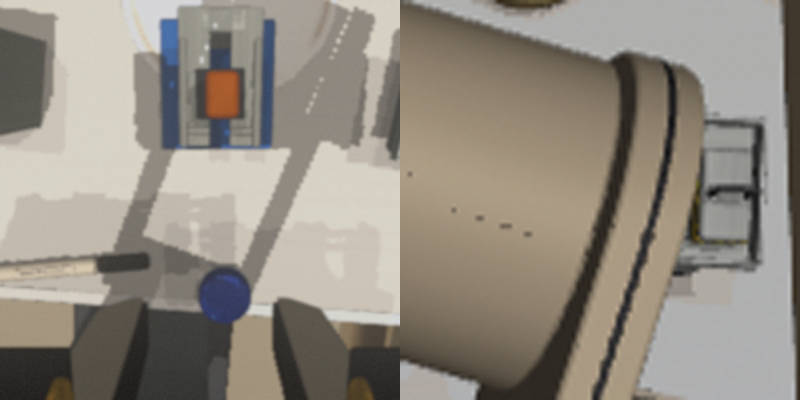

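The handle is centred at wrist pixel (334,157), within 3 mm of the prediction and aligned. I'll use lifter position (0.5405, −0.0967).

Call:
play_rows --targets '[3.5, 0.3, 0, 0.2, 7, 0.65, 2, 0.2, 7, 0.65, 4, 0.2, 7, 0.65, 5, 0.2, 7, 0.65, 5, 0.2, 7, 0.65, 5, 0.2]'

```text
t: 17.67
tool_pos: [0.5401, -0.0969, 0.2286]
orientation: [-3.14, -0.107, 0.001]
force: [0.4, 0.3, -0.0]
opening: 0.0401
gripper_force: 0.0
```

```bash
python3 - <<'E'
from h import *
goto(.5405,-.0967,.150,94)
E
```

```text
t 17.67 pos [540.1 -96.9 228.6] yaw_y -86.1 q6 1.23 tilt 0.04 F [ 0.4  0.3 -0. ] open 40.1 -> shift [ 0.05 -0.02  7.86] roll -0.1
```

Call:
play_rows --targets '[0, 0, 2, 0, 0, 0, 4.5, 0, 0, 0, 6.5, 0, 0, 0, 7.5, 0, 0, 0, 7.8, 0, 0, 0, 7.8, 0, 0, 0, 7.8, 0]'

```text
t: 18.25
tool_pos: [0.5417, -0.0973, 0.1526]
orientation: [3.139, 0.105, 0.004]
force: [-0.3, 0.2, 0.3]
opening: 0.04
gripper_force: 0.0
```

Call:
play_rows --targets '[0, 0, 0, 0, 0, 0, 0, 0, 0, 0, 0, 0, 0, 0, 0, 0, 0, 0, 0, 0, 0, 0, 0, 0, 0, 0, 0, 0, 0, 0, 0, 0]' --grip 0.5

```text
t: 18.92
tool_pos: [0.541, -0.097, 0.1508]
orientation: [3.14, 0.105, 0.001]
force: [-0.3, 0.4, 4.2]
opening: 0.0155
gripper_force: 39.9
```

```bash
python3 - <<'E'
from h import *
goto(.5405,-.0967,.150,94);s=read_state();print(s["gripper_force"],s["wrist_torque"])
E
```

```text
t 18.92 pos [541.  -97.  150.8] yaw_y -86.2 q6 1.23 tilt 0.04 F [-0.3  0.4  4.2] open 15.5 -> shift [-0.05 -0.03  0.08] roll -0.2
39.942700266838074 [0.1239558  0.20382835 0.014126  ]
```

Lifter gripped; the home pose is TCP (0.541, −0.097, 0.1508) at yaw −86.2. Lifting straight up out of the slot.

Call:
play_rows --targets '[0, 0, -0.5, 0, 0, 0, -1.5, 0, 0, 0, -3, 0, 0, 0, -5, 0, 0, 0, -7, 0, 0, 0, -9, 0, 0, 0, -11, 0, 0, 0, -13, 0]' --grip_force 55

```text
t: 19.58
tool_pos: [0.5406, -0.097, 0.282]
orientation: [3.14, 0.105, 0.0]
force: [0.9, 0.7, -0.4]
opening: 0.0161
gripper_force: 54.9
```

Call:
play_rows --targets '[0, 0, -1, 0, 0, 0, -2, 0, 0, 0, -2, 0, 0, 0, -2, 0]'

```text
t: 19.92
tool_pos: [0.5408, -0.097, 0.3002]
orientation: [3.14, 0.105, -0.0]
force: [0.1, -0.5, -0.9]
opening: 0.0155
gripper_force: 54.9
```

```bash
python3 - <<'E'
from h import *
goto(.5354-.019,.0654-.019*-.07,.29,-94,False);s=read_state();print(s["gripper_force"],s["opening"])
E
```

```text
t 19.92 pos [540.8 -97.  300.2] yaw_y -86.2 q6 1.23 tilt 0.00 F [ 0.1 -0.5 -0.9] open 15.5 -> shift [ -1.34 -16.5    1.02] roll 7.8
54.93546545505524 0.015525472762861427
```

Call:
play_rows --targets '[-0.3, -3, 0, 1, -0.6, -6, 0, 2, -0.9, -9, 0, 4, -1.1, -12, 0, 6, -1.2, -14.5, 0, 7.8, -1.3, -16, 0.5, 7.8, -1.3, -16.5, 1, 7.8, -1.3, -16.5, 1, 7.8]'

```text
t: 20.58
tool_pos: [0.5155, 0.0677, 0.2877]
orientation: [3.14, -0.105, -0.006]
force: [-0.6, 0.2, -1.3]
opening: 0.0154
gripper_force: 54.9
```

Call:
play_rows --targets '[0, 0, 0, 0, 0, 0, 0, 0, 0, 0, 0, 0]'

```text
t: 20.83
tool_pos: [0.5169, 0.0656, 0.2903]
orientation: [3.139, -0.111, -0.0]
force: [0.2, 1.0, -0.2]
opening: 0.0156
gripper_force: 54.9
```

```bash
python3 - <<'E'
from h import *
goto(.5354-.019,.0654-.019*-.07,.155,-94,False)
w=snap("wrist","w8");print([[round(float(a)) for a in proj(w,p)] for p in [(.5357,.0654,.056),(.5386,.1063,.056)]])
s=snap("scene","s8")
a=cv2.imread("pics/w8.png");cv2.imwrite("pics/c10.png",cv2.resize(a[40:400,120:520],(800,720))[:600])
E
```

```text
t 20.83 pos [516.9  65.6 290.3] yaw_y -94.0 q6 1.67 tilt 0.02 F [ 0.2  1.  -0.2] open 15.6 -> shift [-0.06 -0.11 13.53] roll -0.0
[[325, 198], [293, 198]]
```

View pics/c10.png

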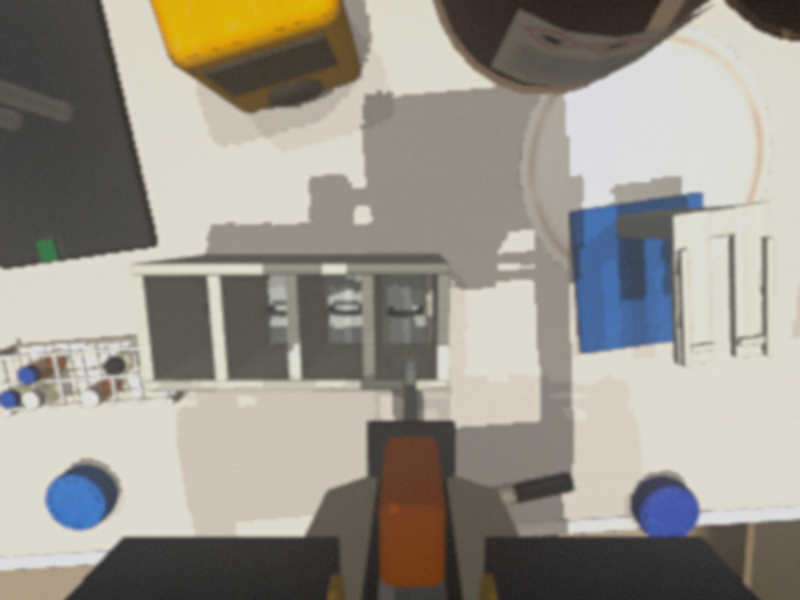

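```bash
python3 - <<'E'
from h import *
w=load("w8")
P=lambda u,v,z:pix(w,120+u/2,40+v/2,z)
q=np.array([P(u,v,.126) for u,v in [(376,275),(437,275),(437,378),(376,378)]]);print(q.round(4),q.mean(0).round(4))
q=np.array([P(u,v,.126) for u,v in [(136,270),(447,268),(450,384),(143,387)]]);print(q.round(4),q.mean(0).round(4))
for u,v in [(406,311),(345,308),(279,308)]: print(P(u,v,.056).round(4))
print("hook tip exp",[((a-120)*2,(b-40)*2) for a,b in [proj(w,(.5169+.012,.0656,.1745+.007))]])
E
```

```text
[[0.5672 0.0811 0.126 ]
 [0.5649 0.0494 0.126 ]
 [0.5101 0.0527 0.126 ]
 [0.5125 0.0857 0.126 ]] [0.5387 0.0672 0.126 ]
[[0.5784 0.2052 0.126 ]
 [0.5681 0.044  0.126 ]
 [0.5063 0.0458 0.126 ]
 [0.5163 0.2126 0.126 ]] [0.5423 0.1269 0.126 ]
[0.5389 0.068  0.056 ]
[0.5435 0.1063 0.056 ]
[0.5464 0.1479 0.056 ]
hook tip exp [(np.float64(410.6850385769527), np.float64(366.67056738857593))]
```

The wrist view shows the hook tip at crop (410,365), exactly as predicted. The bail of the nearest well is at (406,311), i.e. about (0.538, 0.067). Descending behind the bail.

Call:
play_rows --targets '[0.2, -0.25, 0, 0, 0.2, -0.25, 2, 0, 0.2, -0.25, 4, 0, 0.2, -0.25, 6, 0, 0.2, -0.25, 8, 0, 0.2, -0.25, 9.5, 0, 0.2, -0.25, 10.5, 0, 0.2, -0.25, 11, 0]'

```text
t: 21.6
tool_pos: [0.5182, 0.069, 0.1787]
orientation: [3.14, -0.109, -0.003]
force: [0.1, -0.1, 0.2]
opening: 0.0157
gripper_force: 54.9
```

Call:
play_rows --targets '[0, 0, 0.5, 0, 0, 0, 1, 0, 0, 0, 1.5, 0, 0, 0, 2, 0, 0, 0, 2.5, 0, 0, 0, 2.5, 0, 0, 0, 2.5, 0]'

```text
t: 22.18
tool_pos: [0.5187, 0.0691, 0.1551]
orientation: [3.14, -0.108, -0.001]
force: [0.2, -0.1, -1.3]
opening: 0.0159
gripper_force: 54.9
```

```bash
python3 - <<'E'
from h import *
goto(.538-.0065,.067+.0005,.155,-94,False)
w=snap("wrist","w9")
s=snap("scene","s9")
E
```

```text
t 22.18 pos [518.7  69.1 155.1] yaw_y -94.0 q6 1.67 tilt 0.03 F [ 0.2 -0.1 -1.3] open 15.9 -> shift [1.29 0.07 0.01] roll 0.0
```

Call:
play_rows --targets '[0.2, 0.05, 0, 0, 0.4, 0.05, 0, 0, 0.6, 0.05, 0, 0, 0.8, 0.05, 0, 0, 1.0, 0.05, 0, 0, 1.2, 0.05, 0, 0, 1.4, 0.05, 0, 0, 1.4, 0.05, 0, 0]'

```text
t: 22.95
tool_pos: [0.533, 0.0676, 0.1553]
orientation: [3.14, -0.109, -0.0]
force: [-0.8, 0.1, -1.5]
opening: 0.0157
gripper_force: 54.9
```

Call:
play_rows --targets '[0, 0, 0, 0, 0, 0, -0.2, 0, 0, 0, -0.4, 0, 0, 0, -0.6, 0, 0, 0, -0.8, 0, 0, 0, -1.0, 0, 0, 0, -1.3, 0, 0, 0, -1.6, 0]'

```text
t: 23.62
tool_pos: [0.5328, 0.0676, 0.1716]
orientation: [3.14, -0.108, -0.0]
force: [-0.3, -0.2, -2.6]
opening: 0.0156
gripper_force: 54.9
```

Call:
play_rows --targets '[0, 0, 0, 0, 0, 0, 0, 0, 0, 0, 0, 0]'

```text
t: 23.87
tool_pos: [0.5328, 0.0676, 0.1713]
orientation: [-3.14, 0.108, 0.0]
force: [0.2, 0.3, -2.7]
opening: 0.0157
gripper_force: 54.9
```

```bash
python3 - <<'E'
from h import *
goto(.538-.0065,.067+.0005,.155,-94,False)
w=snap("wrist","w10");cv2.imwrite("pics/c11.png",cv2.resize(cv2.imread("pics/w10.png")[100:300,220:420],(600,600),interpolation=cv2.INTER_CUBIC))
E
```

```text
t 23.87 pos [532.8  67.6 171.3] yaw_y -94.0 q6 1.67 tilt 0.00 F [ 0.2  0.3 -2.7] open 15.7 -> shift [-0.13  0.02  1.63] roll 0.0
```

View pics/c11.png

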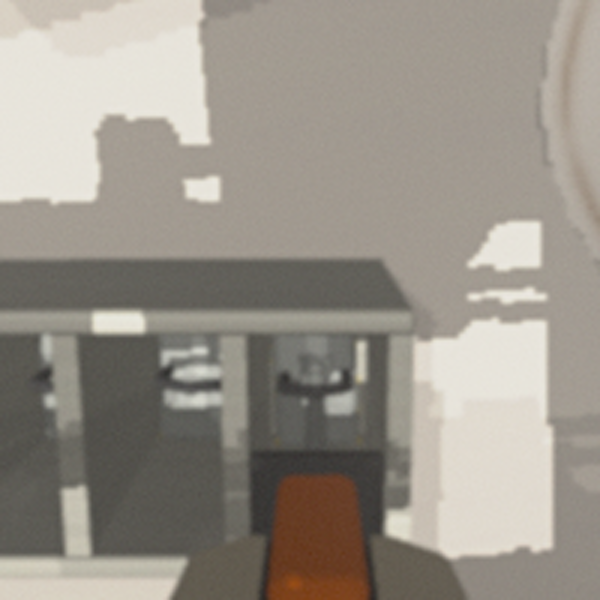

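Hooked: the force has grown by one canister's weight and the bail sits in the hook. Raising slowly.

Call:
play_rows --targets '[0, 0, -0.7, 0, 0, 0, -1.5, 0, 0, 0, -2.5, 0, 0, 0, -3.5, 0, 0, 0, -4.5, 0, 0, 0, -5.5, 0, 0, 0, -6.5, 0, 0, 0, -7.5, 0]'

```text
t: 24.58
tool_pos: [0.533, 0.0676, 0.2477]
orientation: [3.14, -0.108, 0.001]
force: [0.2, 0.2, -1.8]
opening: 0.0155
gripper_force: 54.9
```

Call:
play_rows --targets '[0, 0, -1, 0, 0, 0, -2, 0, 0, 0, -3.2, 0, 0, 0, -4.5, 0, 0, 0, -6, 0, 0, 0, -7.2, 0, 0, 0, -8, 0, 0, 0, -8.5, 0]'

```text
t: 25.25
tool_pos: [0.5333, 0.0677, 0.3331]
orientation: [-3.14, 0.108, -0.003]
force: [0.5, -0.4, -2.1]
opening: 0.0153
gripper_force: 54.9
```

```bash
python3 - <<'E'
from h import *
goto(.5376-.0065,-.2923,.33,-94.4,False)
E
```

```text
t 25.25 pos [533.3  67.7 333.1] yaw_y -94.0 q6 1.67 tilt 0.11 F [ 0.5 -0.4 -2.1] open 15.3 -> shift [ 2.26 35.93  0.31] roll 0.4
```

Call:
play_rows --targets '[0, 0.2, 0, 0, 0, 0.7, 0, 0, 0.1, 1.5, 0, 0, 0.2, 2.6, 0, 0, 0.3, 3.9, 0, 0, 0.4, 5.4, 0, 0, 0.5, 7.1, 0, 0, 0.6, 9, 0, 0]'

```text
t: 25.92
tool_pos: [0.5323, -0.0243, 0.3309]
orientation: [3.14, -0.109, -0.001]
force: [0.0, -0.1, -2.7]
opening: 0.0156
gripper_force: 54.9
```

Call:
play_rows --targets '[0.1, 2, 0, 0, 0.2, 4, 0, 0, 0.4, 6, 0, 0, 0.5, 8, 0, 0, 0.6, 10, 0, 0, 0.7, 12, 0, 0, 0.8, 14, 0, 0, 0.9, 16, 0, 0]'

```text
t: 26.58
tool_pos: [0.5297, -0.1851, 0.3309]
orientation: [3.14, -0.11, -0.001]
force: [0.3, 0.7, -2.0]
opening: 0.0157
gripper_force: 54.9
```

Call:
play_rows --targets '[0.1, 2, 0, 0, 0.2, 3.8, 0, 0, 0.3, 5.4, 0, 0, 0.4, 6.8, 0, 0, 0.5, 8, 0, 0.2, 0.6, 9, 0, 0.4, 0.7, 9.8, 0, 0.4, 0.7, 10.3, 0, 0.4]'

```text
t: 27.25
tool_pos: [0.5305, -0.2869, 0.3312]
orientation: [-3.139, 0.12, 0.0]
force: [0.2, -0.7, -2.2]
opening: 0.0153
gripper_force: 54.9
```

```bash
python3 - <<'E'
from h import *
goto(.5376-.0065,-.2923,.33,-94.4,False)
E
```

```text
t 27.25 pos [ 530.5 -286.9  331.2] yaw_y -94.4 q6 1.07 tilt 0.01 F [ 0.2 -0.7 -2.2] open 15.3 -> shift [0.1  0.54 0.12] roll 0.0
```

Call:
play_rows --targets '[0.05, 0.3, 0, 0, 0.1, 0.5, 0, 0, 0.1, 0.5, 0, 0, 0.1, 0.5, 0, 0, 0.1, 0.5, 0, 0, 0.1, 0.5, 0, 0, 0.1, 0.5, 0, 0, 0.1, 0.5, 0, 0]'

```text
t: 27.92
tool_pos: [0.5311, -0.2909, 0.3315]
orientation: [3.139, -0.119, 0.0]
force: [-0.2, 0.7, -2.1]
opening: 0.0157
gripper_force: 54.9
```

Call:
play_rows --targets '[0, 0, 0.4, 0, 0, 0, 1, 0, 0, 0, 2, 0, 0, 0, 3, 0, 0, 0, 4, 0, 0, 0, 5, 0, 0, 0, 6, 0, 0, 0, 7, 0]'

```text
t: 28.58
tool_pos: [0.5308, -0.2909, 0.2599]
orientation: [-3.139, 0.119, 0.001]
force: [0.9, -0.0, -2.5]
opening: 0.0159
gripper_force: 54.9
```

Call:
play_rows --targets '[0, 0, 0.8, 0, 0, 0, 1.4, 0, 0, 0, 1.8, 0, 0, 0, 2, 0, 0, 0, 2.1, 0, 0, 0, 2.1, 0, 0, 0, 2.1, 0, 0, 0, 2.1, 0]'

```text
t: 29.25
tool_pos: [0.5313, -0.2913, 0.241]
orientation: [3.139, -0.119, 0.001]
force: [0.1, -0.5, -1.5]
opening: 0.0156
gripper_force: 54.9
```

```bash
python3 - <<'E'
from h import *
goto(.5376-.0065,-.2923,.23,-94.4,False)
w=snap("wrist","w12")
E
```

```text
t 29.25 pos [ 531.3 -291.3  241. ] yaw_y -94.4 q6 1.06 tilt 0.05 F [ 0.1 -0.5 -1.5] open 15.6 -> shift [-0.01  0.11  1.1 ] roll 0.0
```

Call:
play_rows --targets '[0, 0.05, 0.2, 0, 0, 0.1, 0.4, 0, 0, 0.1, 0.6, 0, 0, 0.1, 0.8, 0, 0, 0.1, 1, 0, 0, 0.1, 1.15, 0, 0, 0.1, 1.3, 0, 0, 0.1, 1.45, 0]'

```text
t: 29.97
tool_pos: [0.531, -0.2921, 0.2258]
orientation: [3.139, -0.119, -0.0]
force: [-0.5, 0.1, -0.8]
opening: 0.0156
gripper_force: 54.9
```

Call:
play_rows --targets '[0, 0, 0.1, 0, 0, 0, 0.2, 0, 0, 0, 0.3, 0, 0, 0, 0.4, 0, 0, 0, 0.5, 0, 0, 0, 0.5, 0, 0, 0, 0.5, 0, 0, 0, 0.5, 0]'

```text
t: 30.63
tool_pos: [0.531, -0.2921, 0.221]
orientation: [3.139, -0.119, 0.0]
force: [0.2, -0.1, -0.6]
opening: 0.0157
gripper_force: 54.9
```

Call:
play_rows --targets '[0, 0, 0.2, 0, 0, 0, 0.4, 0, 0, 0, 0.6, 0, 0, 0, 0.75, 0, 0, 0, 0.75, 0, 0, 0, 0.75, 0, 0, 0, 0.75, 0, 0, 0, 0.75, 0]'

```text
t: 31.3
tool_pos: [0.531, -0.2921, 0.2135]
orientation: [3.139, -0.119, 0.0]
force: [-1.7, 0.5, -0.3]
opening: 0.0157
gripper_force: 54.9
```

```bash
python3 - <<'E'
from h import *
goto(.5376-.0065,-.2923,.23,-94.4,False)
w=snap("wrist","w13");t=snap("top","t13");s=snap("scene","s13")
E
```

```text
t 31.30 pos [ 531.  -292.1  213.5] yaw_y -94.4 q6 1.06 tilt 0.01 F [-1.7  0.5 -0.3] open 15.7 -> shift [ 0.01  0.02 -1.65] roll 0.0
```

Call:
play_rows --targets '[-0.2, 0, 0, 0, -0.4, 0, 0, 0, -0.6, 0, 0, 0, -0.8, 0, 0, 0, -1.1, 0, 0, 0, -1.4, 0, 0, 0, -1.7, 0, 0, 0, -2, 0, 0, 0]'

```text
t: 32.12
tool_pos: [0.5107, -0.2906, 0.2134]
orientation: [3.139, -0.119, 0.0]
force: [1.1, 0.8, -1.5]
opening: 0.0156
gripper_force: 54.9
```

Call:
play_rows --targets '[0, 0, 0, 0, 0, 0, -0.5, 0, 0, 0, -1.5, 0, 0, 0, -3, 0, 0, 0, -5, 0, 0, 0, -7, 0, 0, 0, -9, 0, 0, 0, -11, 0]'

```text
t: 32.78
tool_pos: [0.5112, -0.2906, 0.3256]
orientation: [3.139, -0.119, 0.002]
force: [-0.0, 0.2, -1.1]
opening: 0.0158
gripper_force: 54.9
```

```bash
python3 - <<'E'
from h import *
goto(.5435-.019,.1063+.0013,.29,-94,False)
w=snap("wrist","w14");t=snap("top","t14");s=snap("scene","s14")
a=cv2.imread("pics/w14.png");b=cv2.imread("pics/s14.png")
u=[proj(s,p) for p in [(.536,-.314,.08),(.59,-.32,.1)]];print(u)
cv2.imwrite("pics/c14.png",np.hstack([cv2.resize(a[60:360,170:470],(400,400)),cv2.resize(b[235:335,380:480],(400,400),interpolation=cv2.INTER_CUBIC)]))
E
```

```text
t 32.78 pos [ 511.2 -290.6  325.6] yaw_y -94.4 q6 1.04 tilt 0.07 F [-0.   0.2 -1.1] open 15.8 -> shift [ -1.7  -39.81   3.54] roll -0.4
[(np.float64(434.3831590644626), np.float64(284.5456151285699)), (np.float64(443.65963797287566), np.float64(266.8755466463193))]
```

View pics/c14.png

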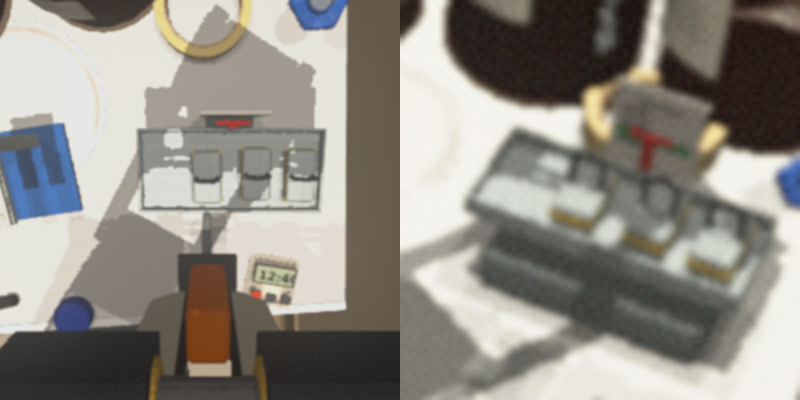

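Three canisters stand upright on the pan, at (208,178), (256,178) and (301,178) in the left half, and the red pointer is just at the band. There is free room on the left at local y ≈ +62 mm. Fetching the next well canister.

Call:
play_rows --targets '[0, -2, 0, 0, -0.2, -5, 0, 0, -0.4, -8.5, 0, 0, -0.6, -12, 0, 0, -0.8, -15.5, 0, 0, -1, -19, 0, 0, -1.2, -22.5, 0, 0, -1.4, -26, 0, 0]'

```text
t: 33.6
tool_pos: [0.516, -0.0285, 0.3216]
orientation: [-3.139, 0.12, 0.003]
force: [1.0, 0.4, -0.3]
opening: 0.016
gripper_force: 54.9
```

Call:
play_rows --targets '[-0.1, -3.5, 0, 0, -0.2, -6.5, 0, 0, -0.3, -9, 0, 0, -0.4, -11, 1, -0.2, -0.5, -12.5, 2, -0.4, -0.5, -13.4, 3, -0.4, -0.5, -13.8, 3.5, -0.4, -0.5, -13.8, 3.5, -0.4]'

```text
t: 34.27
tool_pos: [0.5212, 0.108, 0.2856]
orientation: [3.139, -0.107, -0.006]
force: [0.5, 0.0, -0.4]
opening: 0.0157
gripper_force: 54.9
```

Call:
play_rows --targets '[0, 0, 0, 0, 0, 0, 0, 0, 0, 0, 0, 0]'

```text
t: 34.52
tool_pos: [0.5228, 0.1068, 0.2891]
orientation: [3.14, -0.11, 0.002]
force: [-0.3, -0.0, -0.9]
opening: 0.0156
gripper_force: 54.9
```

```bash
python3 - <<'E'
from h import *
goto(.5225,.1078,.155,-94,False)
w=snap("wrist","w15");print(proj(w,(.5415,.1065,.056)))
im=cv2.cvtColor(w["image"],cv2.COLOR_RGB2GRAY)
u,v=map(int,proj(w,(.5415,.1065,.056)));print(u,v);print(im[v-16:v+17,u-14:u+15:2])
E
```

```text
t 34.52 pos [522.8 106.8 289.1] yaw_y -94.0 q6 1.75 tilt 0.07 F [-0.3 -0.  -0.9] open 15.6 -> shift [-0.05 -0.09 13.41] roll -0.0
(np.float64(325.3613725297203), np.float64(198.25030045075374))
325 198
[[ 85  98  93  92  94  96  91  97  91  93  93  93  91  87  92]
 [ 84  98  91  95  94  94  94  96  93  95  96  95  90  88  89]
 [ 84 100  92  96  95  94  93  94  90  95  94  91  96  90  92]
 [ 86  98 100 103 100 100 101  98  96  93  97  92 102 100  90]
 [ 91 102 105 114 114 113 113 115  98  96  95  94 116 121  92]
 [ 90 104 102 118 118 119 121 122 105  98  99  98 126 130  91]
 [ 90 103 102 115 117 119 125 131 111 106 105 103 131 129  92]
 [ 92 103 101 116 118 117 128 133 114 108 106 104 152 131  91]
 [ 94 105 103 118 118 118 127 133 114 104 106 114 164 134  90]
 [ 91 107 104 117 117 116 127 133 115 107 105 122 165 132  91]
 [ 90 104 103 115 118 116 127 130 113 108 107 127 158 124  90]
 [ 91 101 105 115 117 117 127 130 115 105 108 114 149 119  89]
 [ 92 103  98 108 114 117 127 132 117 108 101 102 150 116  91]
 [ 92 104  95  84 110 115 125 132 114 107  91  97 165 123  92]
 [ 90 101  85  6
[... 481 characters left out ...]
5  96]
 [ 88  99 105 115 114 112 125 123 107 107 104 101 103  97  98]
 [ 87 102 105 112 114 114 124 124 105 104 104  97 103  92  99]
 [ 87 101 106 115 114 112 124 124 104 107 105  95 102  92  99]
 [ 86 101 105 113 113 115 123 123 105 106 107  96 101  92  97]
 [ 89 102 103 114 113 114 123 125 111 103 105 100 101  91 100]
 [ 86 103 107 114 113 115 123 127 110 105 105  96  99  90  99]
 [ 85 100 108 113 116 114 122 129 111 106 106  99  99  89 100]
 [ 86  95 104 113 114 112 121 127 110 105 103  99 102  91 102]
 [ 84 103 108 110 112 111 121 125 110 104 104 100 105  93  99]
 [ 86 103 104 102 102 102 113 110 104 101 100  98 104  94 104]
 [ 86  95  92  90  91  92  98  98  93  92  93  92  97  88 119]]
```

The wire is at pixel (324,199), against (325,198) predicted. Descending, hooking and raising as before.

Call:
play_rows --targets '[-0.1, -0.2, 0, 0, -0.1, -0.2, 2, 0, -0.1, -0.2, 4, 0, -0.1, -0.2, 6, 0, -0.1, -0.2, 8, 0, -0.1, -0.2, 9.5, 0, -0.1, -0.2, 10.5, 0, -0.1, -0.2, 11, 0]'

```text
t: 35.23
tool_pos: [0.5207, 0.1096, 0.1769]
orientation: [3.139, -0.109, -0.003]
force: [0.1, -0.0, -0.1]
opening: 0.0156
gripper_force: 54.9
```

Call:
play_rows --targets '[0, 0, 0.5, 0, 0, 0, 1, 0, 0, 0, 1.5, 0, 0, 0, 2, 0, 0, 0, 2.4, 0, 0, 0, 2.4, 0, 0, 0, 2.4, 0]'

```text
t: 35.82
tool_pos: [0.5214, 0.1098, 0.1542]
orientation: [3.14, -0.108, -0.001]
force: [-0.1, 1.0, -1.6]
opening: 0.0155
gripper_force: 54.9
```

```bash
python3 - <<'E'
from h import *
goto(.5363,.108,.155,-94,False)
E
```

```text
t 35.82 pos [521.4 109.8 154.2] yaw_y -94.0 q6 1.75 tilt 0.02 F [-0.1  1.  -1.6] open 15.5 -> shift [ 1.5   0.07 -0.08] roll 0.0
```

Call:
play_rows --targets '[0.2, 0.05, 0, 0, 0.4, 0.05, 0, 0, 0.6, 0.05, 0, 0, 0.8, 0.05, 0, 0, 1.0, 0.05, 0, 0, 1.2, 0.05, 0, 0, 1.5, 0.05, 0, 0, 1.5, 0.05, 0, 0]'

```text
t: 36.48
tool_pos: [0.5367, 0.1082, 0.1543]
orientation: [3.14, -0.109, -0.0]
force: [-0.1, 0.0, -1.8]
opening: 0.0154
gripper_force: 54.9
```

Call:
play_rows --targets '[0, 0, 0, 0, 0, 0, -0.2, 0, 0, 0, -0.4, 0, 0, 0, -0.6, 0, 0, 0, -0.8, 0, 0, 0, -1.0, 0, 0, 0, -1.3, 0, 0, 0, -1.6, 0]'

```text
t: 37.15
tool_pos: [0.5364, 0.1082, 0.1706]
orientation: [3.14, -0.108, -0.0]
force: [1.3, 0.7, -2.6]
opening: 0.0154
gripper_force: 54.9
```

Call:
play_rows --targets '[0, 0, 0, 0, 0, 0, -0.3, 0, 0, 0, -0.3, 0]'

```text
t: 37.4
tool_pos: [0.5366, 0.1083, 0.1739]
orientation: [-3.14, 0.108, -0.001]
force: [0.5, 1.4, -1.9]
opening: 0.0157
gripper_force: 54.9
```

```bash
python3 - <<'E'
from h import *
goto(.5365,.108,.155,-94,False)
w=snap("wrist","w16")
E
```

```text
t 37.40 pos [536.6 108.3 173.9] yaw_y -94.0 q6 1.75 tilt 0.03 F [ 0.5  1.4 -1.9] open 15.7 -> shift [-0.01  0.03  1.89] roll 0.0
```

Call:
play_rows --targets '[0, 0, -0.7, 0, 0, 0, -1.5, 0, 0, 0, -2.5, 0, 0, 0, -3.5, 0, 0, 0, -4.5, 0, 0, 0, -5.5, 0, 0, 0, -6.5, 0, 0, 0, -7.5, 0]'

```text
t: 38.12
tool_pos: [0.5365, 0.1083, 0.2497]
orientation: [-3.14, 0.108, -0.001]
force: [-0.2, -1.3, -2.3]
opening: 0.0153
gripper_force: 54.9
```

Call:
play_rows --targets '[0, 0, -1, 0, 0, 0, -2, 0, 0, 0, -3.2, 0, 0, 0, -4.5, 0, 0, 0, -6, 0, 0, 0, -7.2, 0, 0, 0, -8, 0, 0, 0, -8.3, 0]'

```text
t: 38.78
tool_pos: [0.537, 0.1083, 0.3336]
orientation: [-3.139, 0.108, -0.004]
force: [0.2, -0.2, -2.7]
opening: 0.0163
gripper_force: 54.9
```

```bash
python3 - <<'E'
from h import *
goto(.5407-.0065,-.2524,.33,-94.4,False)
w=snap("wrist","w17")
E
```

```text
t 38.78 pos [537.  108.3 333.6] yaw_y -94.0 q6 1.75 tilt 0.15 F [ 0.2 -0.2 -2.7] open 16.3 -> shift [ 2.21 36.01  0.34] roll 0.4
```

Loaded at −2.7 N. Carrying with the same gentle profile (36 cm).

Call:
play_rows --targets '[0, 0.2, 0, 0, 0, 0.7, 0, 0, 0.1, 1.5, 0, 0, 0.2, 2.6, 0, 0, 0.3, 3.9, 0, 0, 0.4, 5.4, 0, 0, 0.5, 7.1, 0, 0, 0.6, 9, 0, 0]'

```text
t: 39.5
tool_pos: [0.5359, 0.0163, 0.3311]
orientation: [3.14, -0.109, -0.001]
force: [-0.3, 0.2, -2.2]
opening: 0.0158
gripper_force: 54.9
```

Call:
play_rows --targets '[0.1, 2, 0, 0, 0.2, 4, 0, 0, 0.4, 6, 0, 0, 0.5, 8, 0, 0, 0.6, 10, 0, 0, 0.7, 12, 0, 0, 0.8, 14, 0, 0, 0.9, 16, 0, 0]'

```text
t: 40.17
tool_pos: [0.5334, -0.1445, 0.3312]
orientation: [3.139, -0.11, -0.001]
force: [-0.3, 0.1, -1.5]
opening: 0.0157
gripper_force: 54.9
```

Call:
play_rows --targets '[0.1, 2, 0, 0, 0.2, 3.8, 0, 0, 0.3, 5.4, 0, 0, 0.4, 6.8, 0, 0, 0.5, 8, 0, 0.2, 0.6, 9, 0, 0.4, 0.7, 9.8, 0, 0.4, 0.7, 10.3, 0, 0.4]'

```text
t: 40.83
tool_pos: [0.534, -0.2464, 0.3312]
orientation: [-3.139, 0.12, 0.0]
force: [-0.2, -0.0, -2.4]
opening: 0.0155
gripper_force: 54.9
```

```bash
python3 - <<'E'
from h import *
goto(.5407-.0065,-.2524,.33,-94.4,False)
E
```

```text
t 40.83 pos [ 534.  -246.4  331.2] yaw_y -94.4 q6 1.13 tilt 0.01 F [-0.2 -0.  -2.4] open 15.5 -> shift [0.07 0.6  0.12] roll 0.0
```

Call:
play_rows --targets '[0.05, 0.3, 0, 0, 0.07, 0.5, 0, 0, 0.07, 0.5, 0, 0, 0.07, 0.5, 0, 0, 0.07, 0.5, 0, 0, 0.07, 0.5, 0, 0, 0.07, 0.5, 0, 0, 0.07, 0.5, 0, 0]'

```text
t: 41.5
tool_pos: [0.5344, -0.2502, 0.3314]
orientation: [3.139, -0.119, 0.0]
force: [-0.5, 0.7, -1.8]
opening: 0.0155
gripper_force: 54.9
```

Call:
play_rows --targets '[0, 0, 0.4, 0, 0, 0, 1, 0, 0, 0, 2, 0, 0, 0, 3, 0, 0, 0, 4, 0, 0, 0, 5, 0, 0, 0, 6, 0, 0, 0, 7, 0]'

```text
t: 42.17
tool_pos: [0.5341, -0.2504, 0.2599]
orientation: [-3.139, 0.119, 0.001]
force: [-0.1, 0.3, -2.7]
opening: 0.0158
gripper_force: 54.9
```

Call:
play_rows --targets '[0, 0, 0.8, 0, 0, 0, 1.5, 0, 0, 0, 2.1, 0, 0, 0, 2.5, 0, 0, 0, 2.7, 0, 0, 0, 2.7, 0, 0, 0, 2.7, 0, 0, 0, 2.7, 0]'

```text
t: 42.83
tool_pos: [0.5346, -0.2506, 0.235]
orientation: [3.139, -0.119, 0.001]
force: [0.6, -0.0, -1.7]
opening: 0.0156
gripper_force: 54.9
```

```bash
python3 - <<'E'
from h import *
goto(.5407-.0065,-.2524,.2155,-94.4,False)
E
```

```text
t 42.83 pos [ 534.6 -250.6  235. ] yaw_y -94.4 q6 1.12 tilt 0.05 F [ 0.6 -0.  -1.7] open 15.6 -> shift [-0.03  0.18  1.95] roll 0.0
```

Call:
play_rows --targets '[0, 0.1, 0.2, 0, 0, 0.2, 0.4, 0, 0, 0.2, 0.6, 0, 0, 0.2, 0.8, 0, 0, 0.2, 1, 0, 0, 0.2, 1.15, 0, 0, 0.2, 1.3, 0, 0, 0.2, 1.45, 0]'

```text
t: 43.5
tool_pos: [0.5341, -0.2524, 0.2197]
orientation: [-3.139, 0.119, 0.0]
force: [0.2, 1.1, -1.1]
opening: 0.0158
gripper_force: 54.9
```

Call:
play_rows --targets '[0, 0, 0.1, 0, 0, 0, 0.2, 0, 0, 0, 0.3, 0, 0, 0, 0.4, 0, 0, 0, 0.5, 0, 0, 0, 0.5, 0, 0, 0, 0.5, 0, 0, 0, 0.5, 0]'

```text
t: 44.17
tool_pos: [0.5342, -0.2524, 0.215]
orientation: [3.139, -0.119, 0.0]
force: [-0.0, 0.6, -0.9]
opening: 0.0156
gripper_force: 54.9
```

Call:
play_rows --targets '[0, 0, 0.2, 0, 0, 0, 0.4, 0, 0, 0, 0.6, 0, 0, 0, 0.8, 0, 0, 0, 0.8, 0, 0, 0, 0.8, 0, 0, 0, 0.8, 0, 0, 0, 0.8, 0]'

```text
t: 44.83
tool_pos: [0.5342, -0.2525, 0.207]
orientation: [3.139, -0.119, 0.0]
force: [-0.6, 0.6, -0.6]
opening: 0.0156
gripper_force: 54.9
```

Call:
play_rows --targets '[-0.2, 0, 0, 0, -0.4, 0, 0, 0, -0.6, 0, 0, 0, -0.8, 0, 0, 0, -1.1, 0, 0, 0, -1.4, 0, 0, 0, -1.7, 0, 0, 0, -2, 0, 0, 0]'

```text
t: 45.5
tool_pos: [0.5138, -0.2509, 0.2069]
orientation: [3.139, -0.12, 0.0]
force: [-0.0, -0.4, -0.7]
opening: 0.0154
gripper_force: 54.9
```

Call:
play_rows --targets '[0, 0, 0, 0, 0, 0, -0.5, 0, 0, 0, -1.5, 0, 0, 0, -3, 0, 0, 0, -5, 0, 0, 0, -7, 0, 0, 0, -9, 0, 0, 0, -10, 0]'

```text
t: 46.17
tool_pos: [0.5152, -0.2515, 0.3111]
orientation: [3.137, -0.119, 0.007]
force: [-0.3, -0.1, 0.7]
opening: 0.0158
gripper_force: 54.9
```

```bash
python3 - <<'E'
from h import *
goto(.541,-.097,.30,-86.2,False)
snap("wrist","w18");snap("scene","s18")
E
```

```text
t 46.17 pos [ 515.2 -251.5  311.1] yaw_y -94.3 q6 1.10 tilt 0.28 F [-0.3 -0.1  0.7] open 15.8 -> shift [  1.39 -15.6    1.09] roll -8.1
```

```bash
python3 - <<'E'
from h import *
for n in ["scene0","s13","s14","s18"]:
    im=load(n)["image"][240:300,420:470].astype(int);r,g,b=im[...,0],im[...,1],im[...,2]
    red=(r>110)&(g<70)&(b<75);gr=(g>r+15)&(g>b+10)
    f_=lambda m:(np.argwhere(m).mean(0)+[240,420]).round(1).tolist() if m.any() else None
    print(n,red.sum(),f_(red),gr.sum(),f_(gr))
w=load("w18")
im=w["image"];h=cv2.cvtColor(im,cv2.COLOR_RGB2HSV)
for y in (-66,-22,22,62):
    p=(.5359+.0767*y/1e3,-.3142+.997*y/1e3,.057+.022);u,v=map(int,proj(w,p));print(y,u,v)
# expected body-centre grey profile along the pan
row=[proj(w,(.5359-.012+.0767*y/1e3,-.3142+.997*y/1e3,.079)) for y in range(-90,91,4)]
print([int(cv2.cvtColor(im,cv2.COLOR_RGB2GRAY)[int(round(v)),int(round(u))]) if 0<=u<640 and 0<=v<480 else -1 for u,v in row])
m=cv2.inRange(h,(18,80,50),(32,255,255));n,l,st,ce=cv2.connectedComponentsWithStats(m)
print([(s.tolist()) for s in st[1:] if s[4]>8])
E
```

```text
scene0 22 [264.7, 442.3] 17 [269.6, 442.4]
s13 15 [264.9, 440.6] 3 [270.3, 445.3]
s14 13 [268.9, 442.2] 4 [271.0, 446.2]
s18 7 [271.4, 442.1] 4 [269.8, 443.0]
-66 426 193
-22 391 193
22 356 193
62 324 193
[223, 191, 88, 182, 195, 192, 199, 200, 202, 167, 98, 139, 204, 209, 195, 202, 199, 205, 204, 206, 129, 136, 207, 212, 198, 129, 130, 133, 136, 200, 209, 210, 138, 210, 214, 184, 200, 209, 205, 207, 210, 207, 164, 212, 194, 178]
[[313, 21, 78, 83, 1258], [0, 66, 69, 50, 1573], [14, 115, 9, 2, 10], [382, 172, 3, 6, 9], [415, 173, 4, 12, 19], [414, 202, 1, 11, 11], [384, 303, 5, 4, 12], [281, 326, 12, 69, 499], [359, 326, 13, 69, 488], [87, 408, 435, 33, 11157]]
```

Call:
play_rows --targets '[0.2, -2, 0, -1, 0.4, -4, 0, -2, 0.6, -6.5, 0, -4, 0.9, -9, 0, -5, 1.1, -11.5, 0, -6, 1.2, -13.5, 0.5, -7, 1.3, -15, 0.5, -8.1, 1.3, -15.5, 0.5, -8.1]'

```text
t: 46.93
tool_pos: [0.5386, -0.095, 0.3001]
orientation: [-3.138, -0.107, 0.004]
force: [-0.5, -0.2, -1.2]
opening: 0.0158
gripper_force: 54.9
```

Call:
play_rows --targets '[0, 0, 0, 0, 0, 0, 0, 0, 0, 0, 0, 0]'

```text
t: 47.18
tool_pos: [0.5388, -0.0983, 0.3016]
orientation: [3.14, 0.101, -0.001]
force: [0.4, -0.4, -0.9]
opening: 0.0159
gripper_force: 54.9
```

```bash
python3 - <<'E'
from h import *
goto(.541,-.097,.29,-86.2,False)
E
```

```text
t 47.18 pos [538.8 -98.3 301.6] yaw_y -86.3 q6 1.23 tilt 0.03 F [ 0.4 -0.4 -0.9] open 15.9 -> shift [ 0.23 -0.12  1.16] roll -0.1
```

Call:
play_rows --targets '[0.2, -0.12, 0, 0, 0.2, -0.12, 1, 0, 0.2, -0.12, 2, 0, 0.2, -0.12, 2, 0, 0.2, -0.12, 2, 0]'

```text
t: 47.6
tool_pos: [0.54, -0.0961, 0.2802]
orientation: [-3.139, -0.102, 0.004]
force: [-0.4, 0.7, -0.5]
opening: 0.0157
gripper_force: 54.9
```

```bash
python3 - <<'E'
from h import *
goto(.541,-.097,.1508,-86.2,False)
E
```

```text
t 47.60 pos [540.  -96.1 280.2] yaw_y -86.3 q6 1.24 tilt 0.16 F [-0.4  0.7 -0.5] open 15.7 -> shift [ 0.13  0.11 12.93] roll -0.1
```

Call:
play_rows --targets '[0.1, 0.08, 0.5, 0, 0.1, 0.08, 1.5, 0, 0.1, 0.08, 3, 0, 0.1, 0.08, 4.5, 0, 0.1, 0.08, 6, 0, 0.1, 0.08, 7.5, 0, 0.1, 0.08, 9, 0, 0.1, 0.08, 10, 0]'

```text
t: 48.27
tool_pos: [0.5411, -0.0965, 0.1795]
orientation: [-3.139, -0.103, 0.003]
force: [0.1, -0.0, -1.4]
opening: 0.0157
gripper_force: 54.9
```

Call:
play_rows --targets '[0, 0, 0.5, 0, 0, 0, 1, 0, 0, 0, 1.5, 0, 0, 0, 2, 0, 0, 0, 2.3, 0, 0, 0, 2.5, 0, 0, 0, 2.5, 0, 0, 0, 2.5, 0]'

```text
t: 48.93
tool_pos: [0.542, -0.0968, 0.1571]
orientation: [3.14, 0.103, 0.0]
force: [0.2, 0.5, -1.0]
opening: 0.0157
gripper_force: 54.9
```

```bash
python3 - <<'E'
from h import *
goto(.541,-.097,.1508,-86.2,False)
E
```

```text
t 48.93 pos [542.  -96.8 157.1] yaw_y -86.3 q6 1.24 tilt 0.02 F [ 0.2  0.5 -1. ] open 15.7 -> shift [-0.11  0.01  0.63] roll -0.1
```

Call:
play_rows --targets '[-0.1, 0, 0.1, 0, -0.1, 0, 0.25, 0, -0.1, 0, 0.4, 0, -0.1, 0, 0.5, 0, -0.1, 0, 0.6, 0, -0.1, 0, 0.65, 0, -0.1, 0, 0.65, 0, -0.1, 0, 0.65, 0]'

```text
t: 49.6
tool_pos: [0.541, -0.0968, 0.1508]
orientation: [3.14, 0.103, 0.0]
force: [-2.1, 0.7, 3.9]
opening: 0.0155
gripper_force: 54.9
```

Call:
play_rows --targets '[0, 0, 0, 0, 0, 0, 0, 0, 0, 0, 0, 0, 0, 0, 0, 0, 0, 0, 0, 0, 0, 0, 0, 0]' --grip 4

```text
t: 50.1
tool_pos: [0.5409, -0.0968, 0.1503]
orientation: [3.14, 0.103, -0.0]
force: [0.1, 0.2, 0.2]
opening: 0.0397
gripper_force: 0.0
```

Call:
play_rows --targets '[0, 0, -1, 0, 0, 0, -2.5, 0, 0, 0, -5, 0, 0, 0, -8, 0, 0, 0, -11, 0, 0, 0, -14, 0, 0, 0, -16, 0, 0, 0, -16, 0]'

```text
t: 50.77
tool_pos: [0.543, -0.0974, 0.3175]
orientation: [3.137, 0.103, 0.014]
force: [1.2, -0.2, 0.7]
opening: 0.04
gripper_force: 0.0
```

Call:
play_rows --targets '[-4, 0, 0, 0, -8, 0, 0, 0, -11, -3, 0, 0, -13, -6, 0, 0, -13, -9, 0, 0, -13, -12, 0, 0, -13, -12, 0, 0, -13, -12, 0, 0]'

```text
t: 51.43
tool_pos: [0.4031, 0.0155, 0.3105]
orientation: [3.14, 0.108, 0.001]
force: [0.1, -0.3, -0.0]
opening: 0.0404
gripper_force: 0.0
```

Call:
play_rows --targets '[0, 0, 0, 0, 0, 0, 0, 0, 0, 0, 0, 0, 0, 0, 0, 0]'

```text
t: 51.77
tool_pos: [0.4035, 0.0136, 0.3102]
orientation: [3.14, 0.1, -0.001]
force: [-0.5, -0.6, -0.6]
opening: 0.0399
gripper_force: 0.0
```

```bash
python3 - <<'E'
from h import *
goto(.541,-.097,.1508,-86.2,False)
w=snap("wrist","w20");s=snap("scene","s20");t=snap("top","t20")
a=cv2.resize(s["image"][235:335,330:480],(480,320),interpolation=cv2.INTER_CUBIC)
b=cv2.resize(t["image"][150:300,205:515],(800,387)[:2],interpolation=cv2.INTER_CUBIC)
c=cv2.resize(w["image"][0:300,150:640],(320,196))
out=np.zeros((600,800,3),np.uint8);out[:260]=cv2.resize(b,(800,260)) ; out[262:582,:480]=a; out[262:458,480:]=c
cv2.imwrite("pics/fin.png",out[:,:,::-1])
E
```

```text
t 51.77 pos [403.5  13.6 310.2] yaw_y -86.3 q6 1.41 tilt 0.03 F [-0.5 -0.6 -0.6] open 39.9 -> shift [13.03 11.91 15.93] roll -0.1
```

View pics/fin.png

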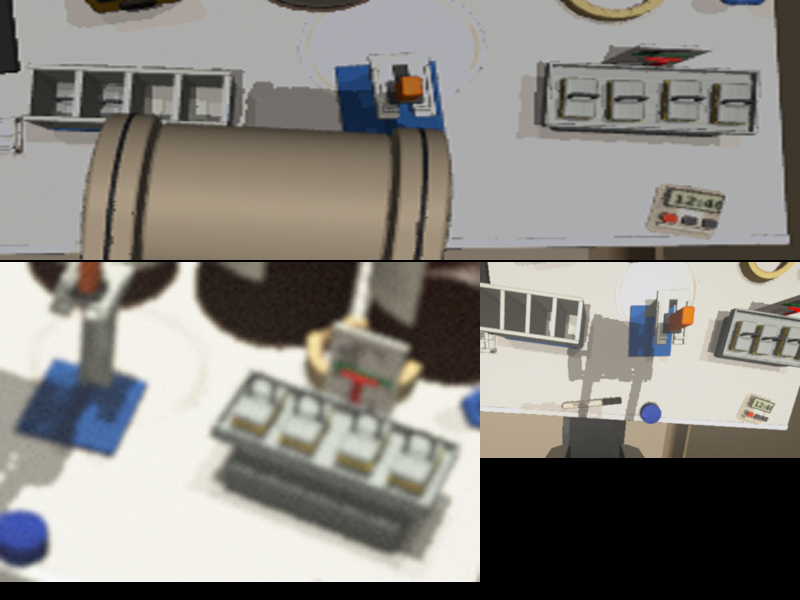

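The final picture shows four canisters upright on the pan, at (580–735, 100). The pointer is level with the green band at (358,378), the lifter hangs upright in its stand, and two canisters remain in their wells. Handing in.

```bash
python3 -c "
from plant import workorder
print(workorder.close_job())"
```

```text
the job is handed in; nothing more can be done
None
```

The job is handed in. In the last picture four canisters stood upright on the pan (two from the bench, two from the wells), the pointer was in the green band, the other two were in their wells, and the lifter hung in its stand. `close_job()` returned no verdict.

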